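# Plug the nozzle tubes into the fume-extraction plenum

### The job

Fit out the fume-extraction plenum. First turn the damper lever on its top to the shut notch, the one with the flat bar beside it; then, with the damper shut, pull the black blanking plugs from as many ports as you need, lay them in the grey tray, and slide every nozzle tube on the bench spigot-first into a port of its own, just until the middle of its black ring mark is level with the plenum's front face; a port without a tube keeps its plug. Last, turn the lever to the notch that has the broad-headed index pin beside it; do not knock over the white flux bottle or the solder reel.

Things in the scene. Friction and masses are not known exactly. Their poses are not given: they have to be found in the camera images.
- plenum: Grey plenum box fixed to the bench, 160 mm deep, 310 mm wide, 100 mm high, with three level round bores (ports) in its front face. Origin under the middle of its front face, on the bench; x points into the plenum (tubes go in along +x), y to the left along its front, z up. On top a 4 mm quadrant plate has four dark notches under the knob's path.
- port1 (a point): Mouth of a port: centre of the bore where it breaks the front face, 50 mm above the bench, at y = 85 mm along the plenum's front. The bore is 35 mm in diameter and 90 mm deep along the plenum's +x; nothing stops a tube at its mark; friction holds it, and once released it may droop by up to about 4 degrees.
- port2 (a point): Mouth of a port: centre of the bore where it breaks the front face, 50 mm above the bench, at y = 0 mm along the plenum's front. The bore is 35 mm in diameter and 90 mm deep along the plenum's +x; nothing stops a tube at its mark; friction holds it, and once released it may droop by up to about 4 degrees.
- port3 (a point): Mouth of a port: centre of the bore where it breaks the front face, 50 mm above the bench, at y = -85 mm along the plenum's front. The bore is 35 mm in diameter and 90 mm deep along the plenum's +x; nothing stops a tube at its mark; friction holds it, and once released it may droop by up to about 4 degrees.
- tube_a: Nozzle tube lying on the bench (may be absent), 0.16 kg: round spigot, diameter 32, length 100 mm, last 7 mm tapered to 26, on a square body 36 x 36 x 70 mm (grip here). Black ring mark 8 mm wide, its middle 55 mm from the tip. Origin on the axis at the shoulder; +x along the axis to the tip (tip at x = 100 mm, body back to -70 mm). Axis 18 mm up when lying on any face of the body.
- tube_b: Nozzle tube lying on the bench (may be absent), 0.16 kg: round spigot, diameter 32, length 100 mm, last 7 mm tapered to 26, on a square body 36 x 36 x 70 mm (grip here). Black ring mark 8 mm wide, its middle 65 mm from the tip. Origin on the axis at the shoulder; +x along the axis to the tip (tip at x = 100 mm, body back to -70 mm). Axis 18 mm up when lying on any face of the body.
- tube_c: Nozzle tube lying on the bench (may be absent), 0.16 kg: round spigot, diameter 32, length 100 mm, last 7 mm tapered to 26, on a square body 36 x 36 x 70 mm (grip here). Black ring mark 8 mm wide, its middle 75 mm from the tip. Origin on the axis at the shoulder; +x along the axis to the tip (tip at x = 100 mm, body back to -70 mm). Axis 18 mm up when lying on any face of the body.
- tube_a_mark (a point): Middle of the black ring mark of that tube, on the tube's axis, at x = 45 mm in the tube's frame.
- tube_b_mark (a point): Middle of the black ring mark of that tube, on the tube's axis, at x = 35 mm in the tube's frame.
- tube_c_mark (a point): Middle of the black ring mark of that tube, on the tube's axis, at x = 25 mm in the tube's frame.
- plug1: Black blanking plug, at the start pushed home in port1 (it droops up to about 4 degrees), 0.12 kg: round spigot, diameter 32, length 55 mm, on a square head 36 x 36 x 65 mm that stands out of the plenum (grip here). Origin on the axis at the shoulder between them; +x along the axis to the tip (tip at x = 55 mm, head back to -65 mm). Friction alone holds it.
- plug2: Black blanking plug, at the start pushed home in port2 (it droops up to about 4 degrees), 0.12 kg: round spigot, diameter 32, length 55 mm, on a square head 36 x 36 x 65 mm that stands out of the plenum (grip here). Origin on the axis at the shoulder between them; +x along the axis to the tip (tip at x = 55 mm, head back to -65 mm). Friction alone holds it.
- plug3: Black blanking plug, at the start pushed home in port3 (it droops up to about 4 degrees), 0.12 kg: round spigot, diameter 32, length 55 mm, on a square head 36 x 36 x 65 mm that stands out of the plenum (grip here). Origin on the axis at the shoulder between them; +x along the axis to the tip (tip at x = 55 mm, head back to -65 mm). Friction alone holds it.
- plug_tray: Low open grey tray fixed to the bench, outside 190 (x) x 220 (y) x 25 mm high, walls and floor 5 mm thick, empty; origin under its middle, z up. The pulled plugs go in here.
- lever (a joint): Damper lever's angle about its upright axis, rad, counter-clockwise positive from above; 0 when it points to the plenum's front (plenum -x). Range -1.25 to 1.1. The shut notch is at -1.05, the three others at -0.35, 0.25 and 0.85. The lever does not click: it stays where it is left, held by friction (about 3 N at the knob).
- lever_axis (a point): Point on the lever's upright axis, 125 mm behind the plenum's front face and 130 mm above the bench.
- lever_knob (a point): Middle of the gripping part of the lever's knob, a black upright cylinder 26 mm in diameter at 75 mm from the lever's axis; its top is 178 mm above the bench, its foot (top of the lever arm) 133 mm, this point 156 mm.
- shut (a point): The shut notch in the quadrant plate (lever at -1.05); a flat steel bar 12 x 50 mm lies just outside it. The knob stands over this point when the lever is in the notch. All notches lie 75 mm from the lever's axis, 104 mm above the bench.
- notch1 (a point): Notch for the lever at -0.35.
- notch2 (a point): Notch for the lever at 0.25.
- notch3 (a point): Notch for the lever at 0.85.
- index_pin: Steel index pin with a broad round head (26 mm in diameter), 22 mm tall, on the quadrant plate 31 mm outside one of notch1 to notch3 (106 mm from the lever's axis): that notch is the marked one. The two others have only a stud 10 mm wide, 4 mm tall. Origin under its foot. Lever and fingers holding the knob clear it.
- flux_bottle: White flux bottle standing on the bench, 44 mm in diameter, 85 mm tall; origin under its middle. Must stay standing.
- solder_reel: Aluminium solder reel standing on the bench, 56 mm in diameter, 50 mm tall; origin under its middle. Must stay standing.
Things that resemble listed ones, but are neither listed nor needed, are in the scene too. Leave any turquoise look-alike of the plug3 alone.

How it is judged:
By the outcome, as a careful person would: the job done as asked, in the order asked, and still so for the second after the job is handed in, with the robot touching nothing.
Of tube_a, tube_b, tube_c only 2 to 3 are there at a start; the rules pass over those that are not, and their reading is None.
At some moment in a run one of tube_a, tube_b, tube_c may be knocked a few centimetres aside while the robot is not near it.
Once in a run the grip may slacken for a moment while it holds something.
It also fails if it takes over 210 s, if anything falls off the work surface, if the arm or the gripper's body presses on something with over 40 N, if the wrist force passes 120 N, or if a joint passes its speed limit or range.

### The arm

A 7-joint arm with a two-finger parallel gripper is mounted at the origin on the work surface. World frame = base frame: x ahead of the robot, y to its left, z up, the work surface at z = 0. Lengths are in m, angles in rad, forces in N, time in s.
With the tool pointing down it reaches from about 0.4 to 0.85 m from the base axis. Payload 10.4 kg.
Tool frame: the origin (TCP) lies midway between the tips of the shut fingers; the grasp point (between the pads) lies 19 mm behind it; z points along the fingers, y is the line along which they close (so a half turn about z gives the same grasp; the last joint's range is limited). The gripper opens to 87 mm and grips with 3 to 60 N. Pads are 19 mm wide; open, the fingers measure 117 mm over their backs; the gripper's body (75 mm by 190 mm) begins 51 mm behind the grasp point.
Start: joints at [1.128, 0.332, -0.065, 1.46, 0.022, 1.35, -0.088], TCP at [0.255, -0.571, 0.223] pointing down, gripper open.
Joint ranges: [-2.6, 2.6], [-0.5, 2.12], [-1.47, 1.34], [0.16, 2.42], [-1.27, 4.41], [0.06, 2.06], [-2.6, 2.6]. Speed limits (rad/s): [2.22, 2.22, 2.79, 2.79, 3.14, 3.14, 3.14].

### API

Orientations are given as a unit quaternion [x, y, z, w].
In Python, from bench import sensors, eyes, order gives the robot as it stands.
- The arm moves only by the tool arm_command, never from a script. Its argument "steps" is a list of rows, each an object with "rot": the turn, a rotation vector about the world's x, y, z in degrees, a list of three; "slide": the shift along the world's x, y, z in m, a list of three; "grip": the opening, from 0 (shut) to 1 (fully open). A call has exactly 8 rows; each row shifts and turns the commanded pose from where the row before left it; what a row does not reach is not made up. A row lasts 1/8 s, in which the tool goes at most 62.5 mm and 10.7 degrees, less where a joint would pass 70% of its speed; a pose out of reach is approached as far as the arm can. A call with a gripper value outside its range is refused whole. The fingers move at their own pace and stop on an object; "newtons" is the grip in N (left out, the last holds). Time passes only in rows, so rows that do not move let the fingers close, or fill a call up. It gives the time, the measured TCP pose, the force, the opening and the grip force at its end, in the units of the state.
- sensors.read_state(): the state, without advancing time (a new reading comes with each control period).
- eyes.camera(name): name is "side" or "top"; returns a dict with "pixels" (384x512x3 uint8, red, green, blue), "intrinsics" (3x3 intrinsics, pixels), "k1" (the pictures are not rectified: a ray, as slopes to the right and down, at radius r is drawn at 1 + k1 r^2 times it, then the intrinsics apply), "pose" (4x4, takes a point from camera to world coordinates). Camera axes: x right, y down, z forward; pixel columns grow to the right and rows downward; lengths in m; the calibration is good to about 2 mm. A picture is of the moment at which its call begins. There is no depth.
- order.close_job(): hands the job in; it is judged then, once.
Trained networks look in a picture, given as the dict that the camera call returned (one of the last four; its "shot" number tells which), for a name from the list of things; names that differ only in an ending like _2 or _b are one class to them, and where a whole thing is asked for, a point or a joint stands for the part that bears it (a point fixed in the world has none). Each returns a list of dicts, best first, with "conf" (0 to 1); they miss things now and then, are a little off and sometimes report something else, mostly with a low value. They report only what shows in the picture. A call takes as long as a camera call. They do not tell look-alikes from the thing itself.
- eyes.look_for(name, picture): "bbox" ([left, top, right, bottom] in pixels, round what is visible of it).
The state is a dict: "time": time; "joint_positions": joint angles; "joint_vel": joint speeds; "joint_torque": joint torques, N m; "ee_pos": TCP position; "eef_rot": TCP orientation; "ft_force": force on the tool from outside, world axes, zero at the start; "torque": the same for the moment, N m; "width": finger opening in m; "grip_force": force on a finger pad.
Only numpy, scipy, OpenCV 4.12 (cv2) and the standard library are available. Lean on these libraries where they do the work, as an engineer would, in place of code of your own. Each camera call takes 0.05 s, during which the arm holds its last target. There are 200 camera calls.

## Working session

There is one attempt and no reset: what is moved stays moved. The work goes in short steps, Python scripts to look and compute and a tool call to move; the robot and the scene stay as the last step left them, time stands still between calls to the robot, and variables do not carry over. Pictures are saved under pics/ and viewed, at most 14 in all, crops included, and the job is handed in when it is done.

Besides the shell and the picture viewer there is one more tool, called after "Emit:" in YAML: its name, and indented under it one key for each argument. arm_command: Moves the arm, as the interface text tells. Its arguments: {"type":"object","properties":{"steps":{"type":"array","items":{"type":"object","properties":{"rot":{"type":"array","items":{"type":"number"}},"slide":{"type":"array","items":{"type":"number"}},"grip":{"type":"number"}}}},"newtons":{"type":"number"}},"required":["steps"]}

```bash
ls; mkdir -p pics
cat > h.py <<'E'
import numpy as np, cv2
from bench import sensors, eyes, order
def shot(name,fn=None):
    p=eyes.camera(name)
    if fn: cv2.imwrite('pics/'+fn,p['pixels'][:,:,::-1])
    return p
def ray(p,u,v):
    K=np.array(p['intrinsics']);d=np.array([(u-K[0,2])/K[0,0],(v-K[1,2])/K[1,1]])
    s=d.copy()
    for _ in range(20): s=d/(1+p['k1']*(s@s))
    T=np.array(p['pose']);r=T[:3,:3]@np.array([s[0],s[1],1]);return T[:3,3],r
def at_z(p,u,v,z):
    o,r=ray(p,u,v);return o+r*(z-o[2])/r[2]
def proj(p,X):
    T=np.array(p['pose']);c=T[:3,:3].T@(np.array(X,float)-T[:3,3]);s=c[:2]/c[2];s=s*(1+p['k1']*(s@s))
    K=np.array(p['intrinsics']);return np.array([K[0,0]*s[0]+K[0,2],K[1,1]*s[1]+K[1,2]])
E
python3 - <<'E'
from h import *
np.set_printoptions(precision=3,suppress=True)
for n in('top','side'):
    p=shot(n,n+'0.png');print(n,np.array(p['pose']),np.array(p['intrinsics']),p['k1'])
    for k in ['plenum','tube_a','plug1','plug_tray','lever_knob','index_pin','flux_bottle','solder_reel']:
        print(k,[(np.round(d['bbox']).astype(int).tolist(),round(d['conf'],2)) for d in eyes.look_for(k,p)][:5])
print(sensors.read_state())
E
```

```text
pics
top [[-0.002 -0.999  0.05   0.535]
 [-1.     0.002 -0.001 -0.003]
 [ 0.    -0.05  -0.999  1.157]
 [ 0.     0.     0.     1.   ]] [[441.227   0.    258.342]
 [  0.    441.227 192.728]
 [  0.      0.      1.   ]] -0.12036230847452736
plenum [([163, 83, 299, 191], 0.67)]
tube_a [([302, 207, 321, 274], 0.87), ([348, 215, 377, 283], 0.7), ([391, 210, 414, 279], 0.7)]
plug1 [([216, 182, 231, 211], 0.91), ([178, 177, 200, 206], 0.9), ([92, 139, 142, 160], 0.79), ([249, 187, 268, 216], 0.67), ([326, 158, 350, 182], 0.49)]
plug_tray [([81, 214, 169, 290], 0.81)]
lever_knob [([224, 121, 240, 166], 0.67)]
index_pin [([255, 159, 265, 172], 0.68), ([182, 176, 198, 207], 0.28), ([83, 213, 166, 290], 0.26)]
flux_bottle [([336, 122, 356, 137], 0.63), ([326, 155, 349, 184], 0.22)]
solder_reel [([324, 156, 352, 183], 0.85)]
side [[-0.922 -0.173  0.346  0.23 ]
 [-0.386  0.464 -0.797  0.888]
 [-0.023 -0.869 -0.495  0.677]
 [ 0.     0.     0.     1.   ]] [[350.758   0.    259.061]
 [  0.    350.758 189.492]
 [  0.      0.      1.   ]] -0.07018595157828257
plenum [([179, 176, 274, 264], 0.93)]
tube_a
[... 399 characters left out ...]
218, 274, 234], 0.7), ([213, 178, 242, 198], 0.62)]
index_pin [([249, 217, 271, 235], 0.21)]
flux_bottle [([241, 166, 257, 182], 0.56)]
solder_reel [([266, 179, 281, 197], 0.61), ([210, 177, 243, 199], 0.19)]
{'time': 0.9, 'joint_positions': array([ 1.128,  0.332, -0.065,  1.46 ,  0.022,  1.35 , -0.089]), 'joint_vel': array([ 0.   , -0.001, -0.001,  0.002,  0.   ,  0.   ,  0.001]), 'joint_torque': array([ -0.001, -62.303,   0.024, -39.012,  -0.061,   0.031,   0.   ]), 'ee_pos': array([ 0.255, -0.571,  0.223]), 'eef_rot': array([0.978, 0.208, 0.   , 0.   ]), 'ft_force': array([-0.139, -0.309, -0.325]), 'torque': array([-0.028,  0.001,  0.047]), 'grip_force': 0.0, 'width': 0.08706164189589546}
```

```bash
python3 -c "
import cv2
i=cv2.imread('pics/top0.png');cv2.imwrite('pics/t0c.png',cv2.resize(i[70:300,75:425],None,fx=2.28,fy=2.28,interpolation=2))
i=cv2.imread('pics/side0.png');cv2.imwrite('pics/s0c.png',cv2.resize(i[140:340,130:380],None,fx=3,fy=3,interpolation=2))"
```

```text
(no output)
```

View pics/t0c.png

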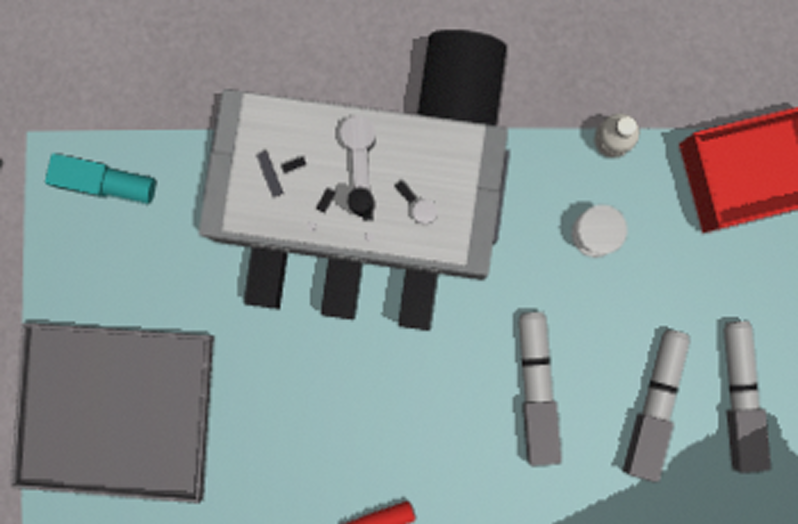

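View pics/s0c.png

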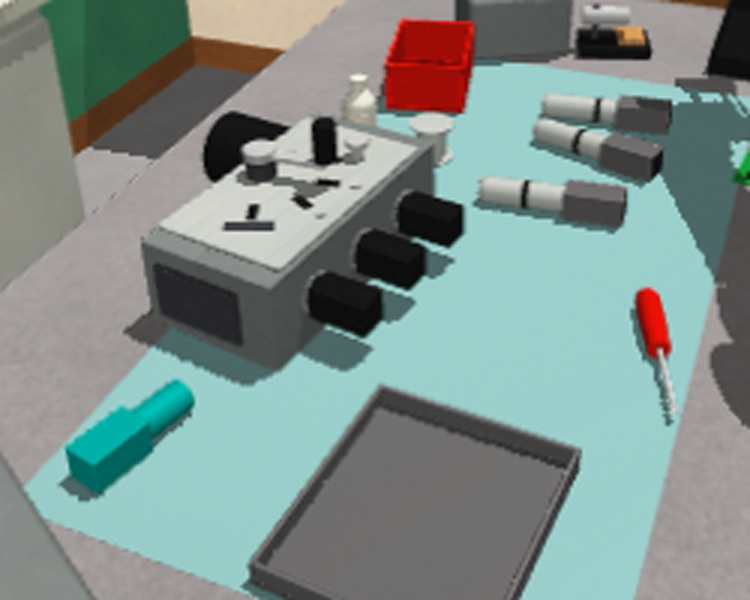

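The top view shows the plenum in the middle. Its plugs are at crop pixels (265,278), (340,289) and (417,298), and the grey tray is at (115,410). Three grey tubes lie at (537,390), (658,400) and (745,395).

Look-alikes:
- Plugs: the turquoise plug look-alike at (100,180) is not for use, and neither is the black can behind the plenum at (462,75).
- Tray: the red box at (745,170) is not the tray.
- Index pin: the broad head is at (424,210), beside notch3. The studs are at (313,225) and (367,237).
- Shut notch: the flat bar at (270,172) marks it.

Next I'll take close crops to check these choices and get the corners.

```bash
python3 -c "
import cv2
i=cv2.imread('pics/top0.png');cv2.imwrite('pics/t1.png',cv2.resize(i[95:215,155:305],None,fx=5,fy=5,interpolation=2)[:600])
i=cv2.imread('pics/side0.png');cv2.imwrite('pics/s1.png',cv2.resize(i[170:270,170:290],None,fx=6,fy=6,interpolation=2)[:600])"
```

```text
(no output)
```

View pics/t1.png

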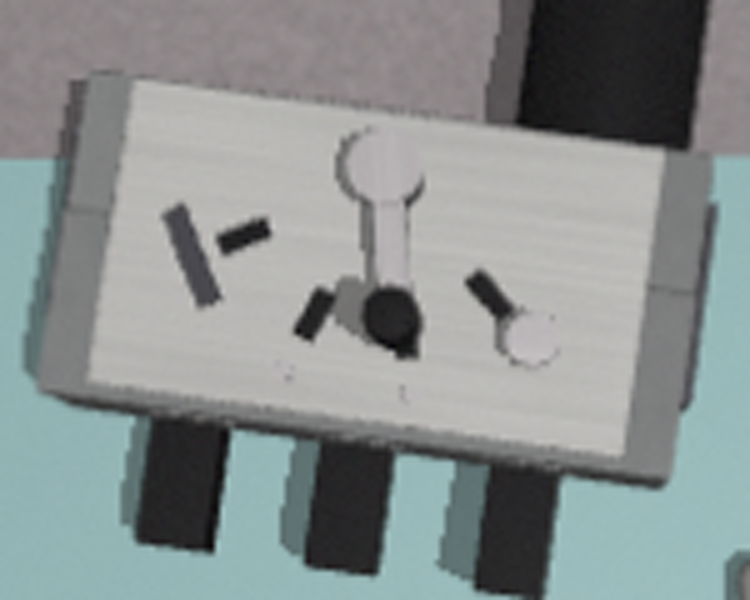

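View pics/s1.png

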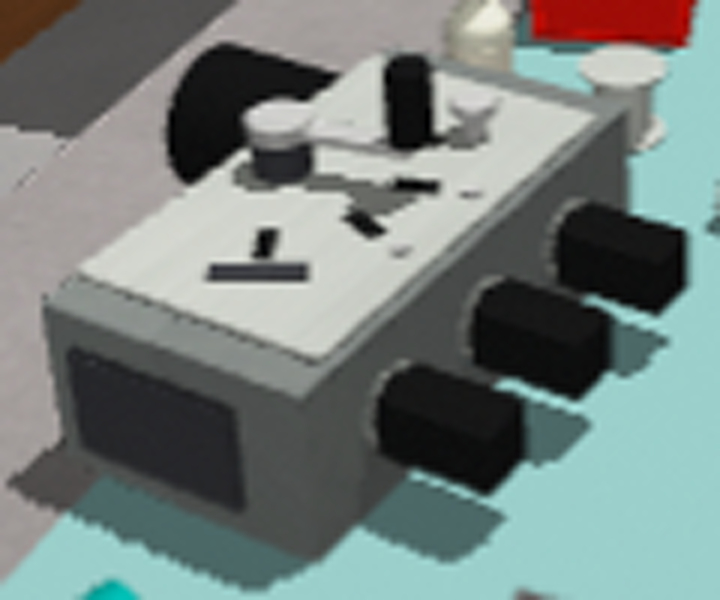

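```bash
cat >> h.py <<'E'
def tubes(p,fn=None):
    im=p['pixels'];hsv=cv2.cvtColor(im,cv2.COLOR_RGB2HSV)
    m=((hsv[...,1]<48)).astype(np.uint8);m=cv2.morphologyEx(m,cv2.MORPH_OPEN,np.ones((3,3),np.uint8))
    m=cv2.morphologyEx(m,cv2.MORPH_CLOSE,np.ones((7,7),np.uint8))
    out=[]
    for d in eyes.look_for('tube_a',p):
        l,t,r,b=np.round(d['bbox']).astype(int);
        if d['conf']<.3: continue
        g=np.zeros_like(m);g[t-4:b+5,l-4:r+5]=m[t-4:b+5,l-4:r+5]
        n,lab,st,ce=cv2.connectedComponentsWithStats(g)
        if n<2: continue
        k=1+np.argmax(st[1:,4]);ys,xs=np.nonzero(lab==k)
        W=np.array([at_z(p,x,y,.018)[:2] for x,y in zip(xs,ys)])
        (cx,cy),(w,h),a=cv2.minAreaRect(W.astype(np.float32)*1000)
        c0=W.mean(0);ax=np.linalg.svd(W-c0)[2][0]
        # thin end = tip
        s=(W-c0)@ax;q=(W-c0)@np.array([-ax[1],ax[0]]);L=(s.min(),s.max())
        if np.ptp(q[s>L[1]-.05])>np.ptp(q[s<L[0]+.05]): ax=-ax;s=-s;q=-q
        # axis from midlines of cross-sections
        mid=[];
        for x in np.arange(s.min()+.008,s.max()-.008,.003):
            z=q[abs(s-x)<.003]; mid.append((x,(z.min()+z.max())/2))
        mid=np.array(mid);k1,k0=np.polyfit(mid[:,0],mid[:,1],1)
        nrm=np.array([-ax[1],ax[0]])*(1 if np.allclose((W-c0)@np.array([-ax[1],ax[0]]),q) else -1)
        sc=(s.min()+s.max())/2;cen=c0+ax*sc+nrm*(k0+k1*sc);ax=ax+nrm*k1;ax/=np.linalg.norm(ax)
        # mark: darkest along axis on spigot top (z=.034)
        best=min((im[int(round(v)),int(round(u))].astype(float).mean(),x) for x in np.arange(.015,.06,.001) for u,v in [proj(p,[*(cen+ax*(x-.015)),.034])])
        ds=np.array([(im[int(round(v)),int(round(u))].astype(float).mean(),x) for x in np.arange(.012,.06,.0005) for u,v in [proj(p,[*(cen+ax*(x-.015)),.034])]])
        w=np.clip(np.median(ds[:,0])*.7-ds[:,0],0,None);mk=(w*ds[:,1]).sum()/max(w.sum(),1e-9)
        out.append(dict(center=np.round(cen,4),yaw=round(np.degrees(np.arctan2(ax[1],ax[0])),2),len=round(np.ptp(s),4),wid=round(min(w0 for w0 in (np.ptp(q),)),4),mark=round(mk,4),conf=round(d['conf'],2),bodymid=np.round(cen-ax*.05,4)))
    return out
E
cat > fit.py <<'E'
from h import *
from scipy.optimize import least_squares
np.set_printoptions(precision=4,suppress=True)
t=shot('top');s=shot('side')
T=[((88,72),(.16,.155,.1)),((715,155),(.16,-.155,.1)),((667,482),(0,-.155,.1)),((38,388),(0,.155,.1))]
S=[((304,400),(0,.155,.1)),((45,300),(.16,.155,.1)),((632,112),(0,-.155,.1)),((313,560),(0,.155,0))]
obs=[(t,np.array([155+(u+.5)/5-.5,95+(v+.5)/5-.5]),X) for (u,v),X in T]+[(s,np.array([170+(u+.5)/6-.5,170+(v+.5)/6-.5]),X) for (u,v),X in S]
def w(q,X): c,sn=np.cos(q[2]),np.sin(q[2]);return [q[0]+c*X[0]-sn*X[1],q[1]+sn*X[0]+c*X[1],X[2]]
for sel in(obs,obs[:4],obs[4:]):
    f=lambda q:np.concatenate([proj(p,w(q,X))-o for p,o,X in sel])
    r=least_squares(f,[.6,.05,0]);print(r.x,np.degrees(r.x[2]),f(r.x))
    
for d in tubes(t):print(d)
for d in eyes.look_for('plug_tray',t)[:1]:
    l,tt,rr,b=d['bbox'];print('tray',at_z(t,(l+rr)/2,(tt+b)/2,.02))
E
python3 fit.py
```

```text
[ 0.6134  0.0765 -0.1458] -8.35461165366426 [-0.1886 -0.6359  0.2615  0.4507  0.7186  0.2408 -0.5926  0.6805 -0.5288
 -0.4084 -1.1889 -0.1794 -0.0449 -1.3836  0.7918  0.8988]
[ 0.6139  0.0765 -0.145 ] -8.310464293102644 [-0.2729 -0.7803  0.1854  0.2073  0.6934 -0.0008 -0.6286  0.5388]
[ 0.612   0.077  -0.1536] -8.797940924495911 [-0.4945 -0.3122 -0.883  -0.3048  0.6253 -1.1523  0.8256  1.0004]
{'center': array([ 0.468 , -0.1409]), 'yaw': np.float64(179.73), 'len': np.float64(0.1935), 'wid': np.float64(0.0649), 'mark': np.float64(0.0), 'conf': 0.91, 'bodymid': array([ 0.518 , -0.1412])}
{'center': array([ 0.4454, -0.2743]), 'yaw': np.float64(178.23), 'len': np.float64(0.195), 'wid': np.float64(0.1058), 'mark': np.float64(0.0), 'conf': 0.63, 'bodymid': array([ 0.4953, -0.2759])}
{'center': array([ 0.4571, -0.3861]), 'yaw': np.float64(-179.42), 'len': np.float64(0.193), 'wid': np.float64(0.0686), 'mark': np.float64(0.0547), 'conf': 0.58, 'bodymid': array([ 0.5071, -0.3856])}
tray [0.4409 0.3403 0.02  ]
```

```bash
python3 - <<'E'
s=open('h.py').read()
s=s.replace("m=((hsv[...,1]<48)).astype(np.uint8)","f=im.astype(float)+1;m=((f[...,0]/f[...,1])>.9).astype(np.uint8)")
s=s.replace("m=cv2.morphologyEx(m,cv2.MORPH_CLOSE,np.ones((7,7),np.uint8))","m=cv2.morphologyEx(m,cv2.MORPH_CLOSE,np.ones((3,3),np.uint8))")
open('h.py','w').write(s)
E
python3 - <<'E'
from h import *
t=shot('top');im=t['pixels'];print(im[240,335],im[283,395],im[270,400],im[225,310])
for d in tubes(t):print(d)
c=cv2.resize(im[200:300,290:420],None,fx=6,fy=6,interpolation=2);cv2.imwrite('pics/tub.png',c[:,:,::-1])
f=im.astype(float)+1;m=((f[...,0]/f[...,1])>.9)[195:225,75:175];print(m.mean())
# tray by dark gray
g=((f[...,0]/f[...,1])>.9)&(f.mean(2)<140);g[:, :78]=0;g[:,190:]=0;g[:205]=0;g=cv2.morphologyEx(g.astype(np.uint8),cv2.MORPH_CLOSE,np.ones((5,5)))
ys,xs=np.nonzero(g);W=np.array([at_z(t,x,y,.025)[:2] for x,y in zip(xs,ys)],np.float32)*1000;print(cv2.minAreaRect(W))
E
```

```text
[159 191 192] [ 92 111 113] [69 67 68] [189 188 187]
{'center': array([ 0.45  , -0.2766]), 'yaw': np.float64(-14.65), 'len': np.float64(0.1722), 'wid': np.float64(0.044), 'mark': np.float64(0.0355), 'conf': 0.89, 'bodymid': array([ 0.4016, -0.264 ])}
{'center': array([ 0.4692, -0.1389]), 'yaw': np.float64(4.7), 'len': np.float64(0.1726), 'wid': np.float64(0.0378), 'mark': np.float64(0.046), 'conf': 0.69, 'bodymid': array([ 0.4194, -0.143 ])}
{'center': array([ 0.4578, -0.3764]), 'yaw': np.float64(5.26), 'len': np.float64(0.1729), 'wid': np.float64(0.0453), 'mark': np.float64(0.0266), 'conf': 0.68, 'bodymid': array([ 0.408 , -0.3809])}
{'center': array([0.7493, 0.0687]), 'yaw': np.float64(89.17), 'len': np.float64(0.3731), 'wid': np.float64(0.3151), 'mark': np.float64(0.0319), 'conf': 0.58, 'bodymid': array([0.7486, 0.0187])}
0.3963333333333333
((323.9781494140625, 322.08551025390625), (296.2348327636719, 469.7770690917969), 89.56214904785156)
```

View pics/tub.png

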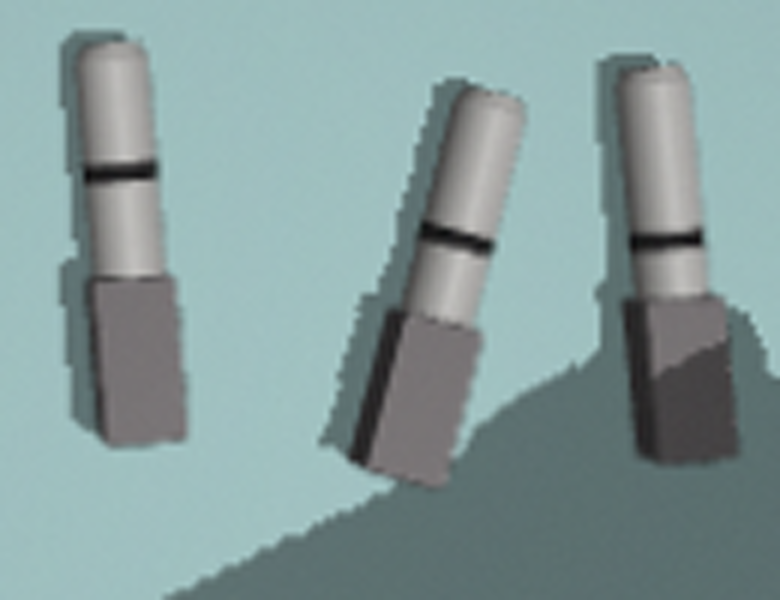

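Tube readings from the top view: tube_a on the left (mark 46 mm), tube_b in the middle (35.5) and tube_c on the right (26.6). Next is the knob position and the list of targets.

```bash
cat >> h.py <<'E'
P=[.6134,.0765,np.radians(-8.35)]
def pw(x,y): c,s=np.cos(P[2]),np.sin(P[2]);return np.array([P[0]+c*x-s*y,P[1]+s*x+c*y])
def pl(X): c,s=np.cos(P[2]),np.sin(P[2]);d=np.array(X[:2])-P[:2];return np.array([c*d[0]+s*d[1],-s*d[0]+c*d[1]])
def knob(th): return pw(.125-.075*np.cos(th),-.075*np.sin(th))
def yaw(st): 
    q=st['eef_rot'];return np.degrees(2*np.arctan2(q[1],q[0]))
def goto(x,y,psi=None):
    st=sensors.read_state();e=st['ee_pos'];dy=None if psi is None else (psi-yaw(st)+180)%360-180
    print('t',round(st['time'],2),'ee',np.round(e,4),'yaw',round(yaw(st),2),'d',np.round([x-e[0],y-e[1]],4),'dyaw',dy,'q',np.round(st['joint_positions'],2),'F',np.round(st['ft_force'],1),'w',round(st['width'],4))
def langle(p):
    l,t,r,b=0,0,0,0
E
python3 - <<'E'
from h import *
t=shot('top')
k=at_z(t,155+391.5/5-.5,95+317.5/5-.5,.178);q=pl(k);print(k,q,'theta',np.arctan2(-q[1],.125-q[0]),np.hypot(q[1],.125-q[0]))
for th in(.05,0,-.35,-.7,-1.05,.85):print(th,knob(th))
for i,y in((1,.085),(2,0),(3,-.085)):print('plug',i,pw(-.035,y))
goto(*k[:2],172)
E
```

```text
[0.66131166 0.05292666 0.178     ] [ 0.05082708 -0.01636573] theta 0.217163478254808 0.07595695740164565
0.05 [0.66241836 0.0655167 ]
0 [0.66286997 0.06923902]
-0.35 [0.67110348 0.09402341]
-0.7 [0.68733633 0.11448195]
-1.05 [0.70960021 0.12813393]
0.85 [0.67991836 0.009787  ]
plug 1 [0.59111469 0.16568164]
plug 2 [0.57877102 0.08158269]
plug 3 [ 0.56642735 -0.00251626]
t 1.25 ee [ 0.2547 -0.5707  0.2226] yaw 24.05 d [0.4066 0.6237] dyaw 147.94552070719118 q [ 1.13  0.33 -0.06  1.46  0.02  1.35 -0.09] F [-0.2  0.7  0.1] w 0.087
```

Emit:
arm_command:
  steps:
    - {"slide":[0.025,0.039,0.01],"rot":[0,0,10],"grip":1}
    - {"slide":[0.025,0.039,0],"rot":[0,0,10],"grip":1}
    - {"slide":[0.025,0.039,0],"rot":[0,0,10],"grip":1}
    - {"slide":[0.025,0.039,0],"rot":[0,0,10],"grip":1}
    - {"slide":[0.025,0.039,0],"rot":[0,0,10],"grip":1}
    - {"slide":[0.025,0.039,0],"rot":[0,0,10],"grip":1}
    - {"slide":[0.025,0.039,0],"rot":[0,0,10],"grip":1}
    - {"slide":[0.025,0.039,0],"rot":[0,0,10],"grip":1}
  newtons: 25

```text
time: 2.25
ee_pos: [0.4554, -0.2575, 0.2328]
eef_rot: [0.613, 0.79, -0.0, 0.0]
ft_force: [0.5, 0.2, 0.8]
width: 0.0871
grip_force: 0.0
```

Emit:
arm_command:
  steps:
    - {"slide":[0.025,0.039,0],"rot":[0,0,10],"grip":1}
    - {"slide":[0.025,0.039,0],"rot":[0,0,10],"grip":1}
    - {"slide":[0.025,0.039,0],"rot":[0,0,10],"grip":1}
    - {"slide":[0.025,0.039,0],"rot":[0,0,10],"grip":1}
    - {"slide":[0.025,0.039,0],"rot":[0,0,10],"grip":1}
    - {"slide":[0.025,0.039,0],"rot":[0,0,10],"grip":1}
    - {"slide":[0.025,0.039,0],"rot":[0,0,10],"grip":1}
    - {"slide":[0.025,0.039,0],"rot":[0,0,10],"grip":1}

```text
time: 3.25
ee_pos: [0.6556, 0.0542, 0.2326]
eef_rot: [-0.038, 0.999, -0.0, 0.0]
ft_force: [0.0, 0.0, 0.1]
width: 0.0871
grip_force: 0.0
```

```bash
python3 -c "
from h import *
goto(.6613,.0529,184)"
```

```text
t 3.25 ee [0.6556 0.0542 0.2326] yaw 184.34 d [ 0.0057 -0.0013] dyaw -0.33824286723822183 q [ 0.37  0.51 -0.76  1.32  0.34  1.45  1.28] F [0.  0.  0.1] w 0.0871
```

Emit:
arm_command:
  steps:
    - {"slide":[0.006,-0.001,0],"grip":1}
    - {"slide":[0,0,-0.04],"grip":1}
    - {"slide":[0,0,-0.03],"grip":1}
    - {"slide":[0,0,-0.023],"grip":1}
    - {"slide":[0,0,0],"grip":0}
    - {"slide":[0,0,0],"grip":0}
    - {"slide":[0,0,0],"grip":0}
    - {"slide":[0,0,0],"grip":0}

```text
schema error: expected keys rot, slide, grip
```

```bash
python3 -c "
from h import *
goto(*knob(-1.05))
st=sensors.read_state();q=pl(st['ee_pos']);print(q,np.arctan2(-q[1],.125-q[0]),np.hypot(q[1],.125-q[0]),st['grip_force'])
th0=np.arctan2(-q[1],.125-q[0]);a=np.linspace(th0,-1.05,9);k=np.array([knob(x) for x in a]);print(np.round(np.diff(k,axis=0),4),np.degrees(a[1]-a[0]))"
```

```text
t 3.25 ee [0.6556 0.0542 0.2326] yaw 184.34 d [0.054  0.0739] dyaw None q [ 0.37  0.51 -0.76  1.32  0.34  1.45  1.28] F [0.  0.  0.1] w 0.0871
[ 0.04495439 -0.01593633] 0.1965210038511226 0.08161658239867388 0.0
[[0.0003 0.0117]
 [0.0021 0.0115]
 [0.0039 0.011 ]
 [0.0055 0.0103]
 [0.0071 0.0093]
 [0.0084 0.0081]
 [0.0096 0.0067]
 [0.0105 0.0051]] -8.927549074384995
```

Emit:
arm_command:
  steps:
    - {"slide":[0.006,-0.001,0],"rot":[0,0,0],"grip":1}
    - {"slide":[0,0,-0.04],"rot":[0,0,0],"grip":1}
    - {"slide":[0,0,-0.03],"rot":[0,0,0],"grip":1}
    - {"slide":[0,0,-0.023],"rot":[0,0,0],"grip":1}
    - {"slide":[0,0,0],"rot":[0,0,0],"grip":0}
    - {"slide":[0,0,0],"rot":[0,0,0],"grip":0}
    - {"slide":[0,0,0],"rot":[0,0,0],"grip":0}
    - {"slide":[0,0,0],"rot":[0,0,0],"grip":0}

```text
time: 4.25
ee_pos: [0.6611, 0.0523, 0.1404]
eef_rot: [-0.035, 0.999, 0.0, 0.001]
ft_force: [-0.1, 0.6, -0.1]
width: 0.0551
grip_force: 0.0
```

```bash
cat > lv.py <<'E'
from h import *
import sys
tg=float(sys.argv[1])
goto(*knob(tg))
st=sensors.read_state();q=pl(st['ee_pos']);th0=np.arctan2(-q[1],.125-q[0]);print(q,th0,np.hypot(q[1],.125-q[0]),st['grip_force'])
a=np.linspace(th0,tg,9);k=np.array([knob(x) for x in a]);k[0]=st['ee_pos'][:2];print(np.round(np.diff(k,axis=0),4),np.degrees(a[1]-a[0]))
E
python3 lv.py -1.05
```

```text
t 4.25 ee [0.6611 0.0523 0.1404] yaw 184.04 d [0.0485 0.0759] dyaw None q [ 0.37  0.57 -0.74  1.42  0.39  1.29  1.25] F [-0.1  0.6 -0.1] w 0.0551
[ 0.05073684 -0.01704662] 0.2256347179598128 0.07619451471068012 0.0
[[0.0012 0.012 ]
 [0.0019 0.0118]
 [0.0037 0.0113]
 [0.0055 0.0106]
 [0.0071 0.0096]
 [0.0085 0.0083]
 [0.0098 0.0069]
 [0.0107 0.0052]] -9.136060692432299
```

Emit:
arm_command:
  steps:
    - {"slide":[0,0,0],"rot":[0,0,0],"grip":0}
    - {"slide":[0,0,0],"rot":[0,0,0],"grip":0}
    - {"slide":[0,0,0],"rot":[0,0,0],"grip":0}
    - {"slide":[0,0,0],"rot":[0,0,0],"grip":0}
    - {"slide":[0,0,0],"rot":[0,0,0],"grip":0}
    - {"slide":[0,0,0],"rot":[0,0,0],"grip":0}
    - {"slide":[0,0,0],"rot":[0,0,0],"grip":0}
    - {"slide":[0,0,0],"rot":[0,0,0],"grip":0}

```text
time: 5.25
ee_pos: [0.6607, 0.0524, 0.1396]
eef_rot: [-0.035, 0.999, 0.0, -0.0]
ft_force: [-1.7, 0.1, 0.6]
width: 0.0255
grip_force: 25.0
```

Emit:
arm_command:
  steps:
    - {"slide":[0.001,0.012,0],"rot":[0,0,-9],"grip":0}
    - {"slide":[0.002,0.0118,0],"rot":[0,0,-9],"grip":0}
    - {"slide":[0.0037,0.0113,0],"rot":[0,0,-9],"grip":0}
    - {"slide":[0.0055,0.0106,0],"rot":[0,0,-9],"grip":0}
    - {"slide":[0.0071,0.0096,0],"rot":[0,0,-9],"grip":0}
    - {"slide":[0.0085,0.0083,0],"rot":[0,0,-9],"grip":0}
    - {"slide":[0.0098,0.0069,0],"rot":[0,0,-9],"grip":0}
    - {"slide":[0.0107,0.0052,0],"rot":[0,0,-9],"grip":0}

```text
time: 6.25
ee_pos: [0.7085, 0.1295, 0.1396]
eef_rot: [0.56, 0.828, 0.0, -0.001]
ft_force: [-3.1, 1.1, 0.7]
width: 0.0255
grip_force: 25.0
```

```bash
python3 lv.py -1.05
```

```text
t 6.25 ee [0.7085 0.1295 0.1396] yaw 111.84 d [ 0.0011 -0.0014] dyaw None q [ 0.07  0.64 -0.49  1.25  0.3   1.33 -0.03] F [-3.1  1.1  0.7] w 0.0255
[0.08642755 0.06625618] -1.0435893463262627 0.07666625745865607 24.996895152144134
[[ 0.0007 -0.0015]
 [ 0.0001  0.    ]
 [ 0.0001  0.    ]
 [ 0.0001  0.    ]
 [ 0.0001  0.    ]
 [ 0.0001  0.    ]
 [ 0.0001  0.    ]
 [ 0.0001  0.    ]] -0.04591292492815334
```

Emit:
arm_command:
  steps:
    - {"slide":[0.0005,-0.0005,0],"rot":[0,0,0],"grip":0}
    - {"slide":[0,0,0],"rot":[0,0,0],"grip":0.5}
    - {"slide":[0,0,0],"rot":[0,0,0],"grip":0.7}
    - {"slide":[0,0,0],"rot":[0,0,0],"grip":0.75}
    - {"slide":[0,0,0.02],"rot":[0,0,0],"grip":0.75}
    - {"slide":[0,0,0.02],"rot":[0,0,0],"grip":0.75}
    - {"slide":[0,0,0.03],"rot":[0,0,0],"grip":0.75}
    - {"slide":[0,0,0],"rot":[0,0,0],"grip":0.75}

```text
time: 7.25
ee_pos: [0.711, 0.1281, 0.2145]
eef_rot: [0.559, 0.829, 0.002, 0.002]
ft_force: [0.4, 0.5, 0.2]
width: 0.0649
grip_force: 0.0
```

```bash
python3 -c "
from h import *
for y in(.085,0,-.085):goto(*pw(-.045,y),171.65)
t=shot('top','t2.png');i=t['pixels'][95:215,155:305,::-1];cv2.imwrite('pics/t2c.png',cv2.resize(i,None,fx=5,fy=5,interpolation=2))"
```

```text
t 7.25 ee [0.711  0.1281 0.2145] yaw 112.05 d [-0.1298  0.039 ] dyaw 59.59625701303665 q [ 0.06  0.6  -0.5   1.15  0.28  1.45 -0.01] F [0.4 0.5 0.2] w 0.0649
t 7.25 ee [0.711  0.1281 0.2145] yaw 112.05 d [-0.1422 -0.0451] dyaw 59.59625701303665 q [ 0.06  0.6  -0.5   1.15  0.28  1.45 -0.01] F [0.4 0.5 0.2] w 0.0649
t 7.25 ee [0.711  0.1281 0.2145] yaw 112.05 d [-0.1545 -0.1292] dyaw 59.59625701303665 q [ 0.06  0.6  -0.5   1.15  0.28  1.45 -0.01] F [0.4 0.5 0.2] w 0.0649
```

Emit:
arm_command:
  steps:
    - {"slide":[-0.016,0.005,0],"rot":[0,0,7.5],"grip":0.75}
    - {"slide":[-0.016,0.005,0],"rot":[0,0,7.5],"grip":0.75}
    - {"slide":[-0.016,0.005,0],"rot":[0,0,7.5],"grip":0.75}
    - {"slide":[-0.016,0.005,0],"rot":[0,0,7.5],"grip":0.75}
    - {"slide":[-0.016,0.005,0],"rot":[0,0,7.5],"grip":0.75}
    - {"slide":[-0.016,0.005,0],"rot":[0,0,7.5],"grip":0.75}
    - {"slide":[-0.016,0.005,-0.02],"rot":[0,0,7.5],"grip":0.75}
    - {"slide":[-0.018,0.004,-0.04],"rot":[0,0,7.0],"grip":0.75}

```text
time: 8.3
ee_pos: [0.5798, 0.167, 0.1501]
eef_rot: [0.072, 0.997, 0.0, 0.001]
ft_force: [-0.8, 0.9, -1.0]
width: 0.0651
grip_force: 0.0
```

```bash
python3 -c "
from h import *
goto(*pw(-.045,.085),171.65)"
```

```text
t 8.3 ee [0.5798 0.167  0.1501] yaw 171.79 d [0.0014 0.0002] dyaw -0.1433882758589391 q [ 0.22  0.43 -0.74  1.59  0.3   1.24  0.86] F [-0.8  0.9 -1. ] w 0.0651
```

Emit:
arm_command:
  steps:
    - {"slide":[0.001,0,-0.04],"rot":[0,0,0],"grip":0.75}
    - {"slide":[0,0,-0.04],"rot":[0,0,0],"grip":0.75}
    - {"slide":[0,0,-0.038],"rot":[0,0,0],"grip":0.75}
    - {"slide":[0,0,0],"rot":[0,0,0],"grip":0}
    - {"slide":[0,0,0],"rot":[0,0,0],"grip":0}
    - {"slide":[0,0,0],"rot":[0,0,0],"grip":0}
    - {"slide":[0,0,0],"rot":[0,0,0],"grip":0}
    - {"slide":[0,0,0],"rot":[0,0,0],"grip":0}
  newtons: 40

```text
time: 9.3
ee_pos: [0.5813, 0.1667, 0.0327]
eef_rot: [0.074, 0.997, 0.0, 0.001]
ft_force: [-0.7, -0.8, 5.7]
width: 0.0356
grip_force: 40.0
```

```bash
python3 -c "
from h import *
goto(*pw(-.045,.085),171.65);st=sensors.read_state();print(pl(st['ee_pos']),st['grip_force'])"
```

```text
t 9.3 ee [0.5813 0.1667 0.0327] yaw 171.55 d [-0.0001  0.0005] dyaw 0.10117457079286396 q [ 0.18  0.56 -0.69  1.68  0.4   1.04  0.79] F [-0.7 -0.8  5.7] w 0.0356
[-0.04483157  0.08454427] 39.997281935065985
```

Emit:
arm_command:
  steps:
    - {"slide":[-0.0099,0.00145,0],"rot":[0,0,0],"grip":0}
    - {"slide":[-0.0099,0.00145,0],"rot":[0,0,0],"grip":0}
    - {"slide":[-0.0099,0.00145,0],"rot":[0,0,0],"grip":0}
    - {"slide":[-0.0099,0.00145,0],"rot":[0,0,0],"grip":0}
    - {"slide":[-0.0099,0.00145,0],"rot":[0,0,0],"grip":0}
    - {"slide":[-0.0099,0.00145,0],"rot":[0,0,0],"grip":0}
    - {"slide":[-0.0099,0.00145,0],"rot":[0,0,0],"grip":0}
    - {"slide":[0,0,0.03],"rot":[0,0,0],"grip":0}

```text
time: 10.3
ee_pos: [0.5075, 0.176, 0.0592]
eef_rot: [0.073, 0.997, -0.001, -0.003]
ft_force: [0.5, 0.2, -0.3]
width: 0.036
grip_force: 40.0
```

```bash
cat >> h.py <<'E'
TR=np.array([.441,.340]);TY=np.radians(-4)
def tw(x,y): c,s=np.cos(TY),np.sin(TY);return TR+[c*x-s*y,s*x+c*y]
E
python3 -c "
from h import *
for y in (62,0,-62): goto(*tw(-.008,y/1000),176)
st=sensors.read_state();print(pl(st['ee_pos']),st['grip_force'])
t=shot('top','t3.png')
for n in('side',):
  p=shot(n,'s3.png')
cv2.imwrite('pics/s3c.png',cv2.resize(p['pixels'][150:380,130:330,::-1],None,fx=2.5,fy=2.5))
"
```

```text
t 10.3 ee [0.5075 0.176  0.0592] yaw 171.6 d [-0.0701  0.2264] dyaw 4.395318863556298 q [ 0.22  0.4  -0.75  1.83  0.32  1.03  0.77] F [ 0.5  0.2 -0.3] w 0.036
t 10.3 ee [0.5075 0.176  0.0592] yaw 171.6 d [-0.0745  0.1646] dyaw 4.395318863556298 q [ 0.22  0.4  -0.75  1.83  0.32  1.03  0.77] F [ 0.5  0.2 -0.3] w 0.036
t 10.3 ee [0.5075 0.176  0.0592] yaw 171.6 d [-0.0788  0.1027] dyaw 4.395318863556298 q [ 0.22  0.4  -0.75  1.83  0.32  1.03  0.77] F [ 0.5  0.2 -0.3] w 0.036
[-0.11923036  0.08304794] 39.997280719690025
```

View pics/s3c.png

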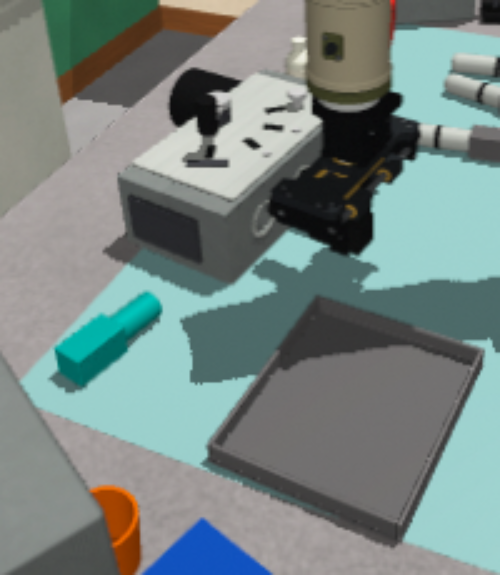

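Emit:
arm_command:
  steps:
    - {"slide":[-0.017,0.0378,0.02],"rot":[0,0,1],"grip":0}
    - {"slide":[-0.017,0.0378,0],"rot":[0,0,1],"grip":0}
    - {"slide":[-0.017,0.0378,0],"rot":[0,0,1],"grip":0}
    - {"slide":[-0.017,0.0378,0],"rot":[0,0,1],"grip":0}
    - {"slide":[-0.017,0.0378,0],"rot":[0,0,0.4],"grip":0}
    - {"slide":[-0.017,0.0378,0],"rot":[0,0,0],"grip":0}
    - {"slide":[0,0,-0.02],"rot":[0,0,0],"grip":0}
    - {"slide":[0,0,-0.015],"rot":[0,0,0],"grip":0}

```text
time: 11.4
ee_pos: [0.4086, 0.402, 0.0443]
eef_rot: [0.035, 0.999, -0.001, -0.001]
ft_force: [0.3, -0.3, -1.4]
width: 0.0356
grip_force: 40.0
```

```bash
python3 -c "
from h import *
goto(*tw(-.04,.06),176)
t=shot('top','t4.png')"
```

```text
t 11.4 ee [0.4086 0.402  0.0443] yaw 175.95 d [-0.0034  0.0006] dyaw 0.04742006481365024 q [-0.21  0.52 -0.81  1.75  0.43  1.06  0.34] F [ 0.3 -0.3 -1.4] w 0.0356
```

Emit:
arm_command:
  steps:
    - {"slide":[-0.003,0,-0.015],"rot":[0,0,0],"grip":0}
    - {"slide":[0,0,-0.01],"rot":[0,0,0],"grip":0}
    - {"slide":[0,0,-0.006],"rot":[0,0,0],"grip":0}
    - {"slide":[0,0,0],"rot":[0,0,0],"grip":0}
    - {"slide":[0,0,0],"rot":[0,0,0],"grip":0.55}
    - {"slide":[0,0,0],"rot":[0,0,0],"grip":0.55}
    - {"slide":[0,0,0],"rot":[0,0,0],"grip":0.55}
    - {"slide":[0,0,0.03],"rot":[0,0,0],"grip":0.55}

```text
time: 12.45
ee_pos: [0.4054, 0.4023, 0.0443]
eef_rot: [0.035, 0.999, -0.001, -0.001]
ft_force: [1.3, 0.6, -0.6]
width: 0.0477
grip_force: 0.0
```

```bash
python3 -c "
from h import *
goto(*pw(-.045,0),171.65)
"
```

```text
t 12.45 ee [0.4054 0.4023 0.0443] yaw 175.95 d [ 0.1635 -0.3192] dyaw -4.304296087930396 q [-0.21  0.52 -0.81  1.76  0.42  1.05  0.33] F [ 1.3  0.6 -0.6] w 0.0477
```

Emit:
arm_command:
  steps:
    - {"slide":[0,0,0.05],"rot":[0,0,0],"grip":0.75}
    - {"slide":[0,0,0.05],"rot":[0,0,0],"grip":0.75}
    - {"slide":[0.0273,-0.0532,0],"rot":[0,0,-0.7],"grip":0.75}
    - {"slide":[0.0273,-0.0532,0],"rot":[0,0,-0.7],"grip":0.75}
    - {"slide":[0.0273,-0.0532,0],"rot":[0,0,-0.7],"grip":0.75}
    - {"slide":[0.0273,-0.0532,0],"rot":[0,0,-0.7],"grip":0.75}
    - {"slide":[0.0273,-0.0532,0],"rot":[0,0,-0.7],"grip":0.75}
    - {"slide":[0.0273,-0.0532,0],"rot":[0,0,-0.7],"grip":0.75}

```text
time: 13.45
ee_pos: [0.5708, 0.0823, 0.146]
eef_rot: [0.072, 0.997, -0.0, 0.0]
ft_force: [0.3, 0.3, 0.5]
width: 0.0656
grip_force: 0.0
```

```bash
python3 -c "
from h import *
goto(*pw(-.045,0),171.65)
"
```

```text
t 13.45 ee [0.5708 0.0823 0.146 ] yaw 171.73 d [-0.002   0.0007] dyaw -0.08165963880745153 q [ 0.37  0.37 -0.72  1.66  0.26  1.21  1.01] F [0.3 0.3 0.5] w 0.0656
```

Emit:
arm_command:
  steps:
    - {"slide":[-0.001,0.001,-0.04],"rot":[0,0,0],"grip":0.75}
    - {"slide":[0,0,-0.04],"rot":[0,0,0],"grip":0.75}
    - {"slide":[0,0,-0.034],"rot":[0,0,0],"grip":0.75}
    - {"slide":[0,0,0],"rot":[0,0,0],"grip":0}
    - {"slide":[0,0,0],"rot":[0,0,0],"grip":0}
    - {"slide":[0,0,0],"rot":[0,0,0],"grip":0}
    - {"slide":[0,0,0],"rot":[0,0,0],"grip":0}
    - {"slide":[0,0,0],"rot":[0,0,0],"grip":0}

```text
time: 14.45
ee_pos: [0.5697, 0.085, 0.0325]
eef_rot: [0.072, 0.997, -0.0, 0.001]
ft_force: [-0.4, -1.4, 4.9]
width: 0.0361
grip_force: 39.5
```

```bash
python3 -c "
from h import *
goto(*pw(-.045,0),171.65);st=sensors.read_state();print(pl(st['ee_pos']),st['grip_force'])"
```

```text
t 14.45 ee [0.5697 0.085  0.0325] yaw 171.73 d [-0.0008 -0.002 ] dyaw -0.08073414209636098 q [ 0.32  0.5  -0.68  1.76  0.36  1.01  0.94] F [-0.4 -1.4  4.9] w 0.0361
[-0.04444257  0.00205483] 39.533232494188724
```

Emit:
arm_command:
  steps:
    - {"slide":[-0.0099,0.00145,0],"rot":[0,0,0],"grip":0}
    - {"slide":[-0.0099,0.00145,0],"rot":[0,0,0],"grip":0}
    - {"slide":[-0.0099,0.00145,0],"rot":[0,0,0],"grip":0}
    - {"slide":[-0.0099,0.00145,0],"rot":[0,0,0],"grip":0}
    - {"slide":[-0.0099,0.00145,0],"rot":[0,0,0],"grip":0}
    - {"slide":[-0.0099,0.00145,0],"rot":[0,0,0],"grip":0}
    - {"slide":[-0.0099,0.00145,0],"rot":[0,0,0],"grip":0}
    - {"slide":[0,0,0.04],"rot":[0,0,0],"grip":0}

```text
time: 15.45
ee_pos: [0.4962, 0.095, 0.0694]
eef_rot: [0.072, 0.997, -0.001, -0.003]
ft_force: [0.1, -0.2, -0.8]
width: 0.0361
grip_force: 39.5
```

```bash
python3 -c "
from h import *
goto(*tw(-.04,0),176);st=sensors.read_state();print(pl(st['ee_pos']),st['grip_force'])"
```

```text
t 15.45 ee [0.4962 0.095  0.0694] yaw 171.79 d [-0.0951  0.2478] dyaw 4.208739040604627 q [ 0.39  0.31 -0.75  1.91  0.25  1.02  0.96] F [ 0.1 -0.2 -0.8] w 0.0361
[-0.11864342  0.00128113] 39.47231459417878
```

Emit:
arm_command:
  steps:
    - {"slide":[-0.0165,0.0313,0.01],"rot":[0,0,1],"grip":0}
    - {"slide":[-0.0165,0.0313,0],"rot":[0,0,1],"grip":0}
    - {"slide":[-0.0165,0.0313,0],"rot":[0,0,1],"grip":0}
    - {"slide":[-0.0165,0.0313,0],"rot":[0,0,1],"grip":0}
    - {"slide":[-0.0165,0.0313,0],"rot":[0,0,0.2],"grip":0}
    - {"slide":[-0.0165,0.0313,0],"rot":[0,0,0],"grip":0}
    - {"slide":[0,0,-0.02],"rot":[0,0,0],"grip":0}
    - {"slide":[0,0,-0.015],"rot":[0,0,0],"grip":0}

```text
time: 16.45
ee_pos: [0.4003, 0.2821, 0.0451]
eef_rot: [0.035, 0.999, -0.001, -0.001]
ft_force: [-0.2, -1.1, -1.8]
width: 0.0362
grip_force: 39.5
```

```bash
python3 -c "
from h import *
goto(*tw(-.04,-.06),176)"
```

```text
t 16.45 ee [0.4003 0.2821 0.0451] yaw 175.94 d [-0.0034  0.0008] dyaw 0.05582201723731828 q [ 0.06  0.35 -0.86  1.96  0.32  0.97  0.55] F [-0.2 -1.1 -1.8] w 0.0362
```

Emit:
arm_command:
  steps:
    - {"slide":[-0.003,0,-0.015],"rot":[0,0,0],"grip":0}
    - {"slide":[0,0,-0.01],"rot":[0,0,0],"grip":0}
    - {"slide":[0,0,-0.007],"rot":[0,0,0],"grip":0}
    - {"slide":[0,0,0],"rot":[0,0,0],"grip":0}
    - {"slide":[0,0,0],"rot":[0,0,0],"grip":0.55}
    - {"slide":[0,0,0],"rot":[0,0,0],"grip":0.55}
    - {"slide":[0,0,0],"rot":[0,0,0],"grip":0.55}
    - {"slide":[0,0,0.04],"rot":[0,0,0],"grip":0.55}

```text
time: 17.45
ee_pos: [0.3963, 0.2821, 0.0533]
eef_rot: [0.035, 0.999, -0.001, -0.002]
ft_force: [0.1, 0.4, 0.7]
width: 0.0474
grip_force: 0.0
```

```bash
python3 -c "
from h import *
goto(*pw(-.045,-.085),171.65)
"
```

```text
t 17.45 ee [0.3963 0.2821 0.0533] yaw 175.96 d [ 0.1602 -0.2832] dyaw -4.310942745262253 q [ 0.07  0.33 -0.87  1.96  0.3   0.99  0.56] F [0.1 0.4 0.7] w 0.0474
```

Emit:
arm_command:
  steps:
    - {"slide":[0,0,0.05],"rot":[0,0,0],"grip":0.75}
    - {"slide":[0,0,0.043],"rot":[0,0,0],"grip":0.75}
    - {"slide":[0.0267,-0.0472,0],"rot":[0,0,-0.7],"grip":0.75}
    - {"slide":[0.0267,-0.0472,0],"rot":[0,0,-0.7],"grip":0.75}
    - {"slide":[0.0267,-0.0472,0],"rot":[0,0,-0.7],"grip":0.75}
    - {"slide":[0.0267,-0.0472,0],"rot":[0,0,-0.7],"grip":0.75}
    - {"slide":[0.0267,-0.0472,0],"rot":[0,0,-0.7],"grip":0.75}
    - {"slide":[0.0267,-0.0472,0],"rot":[0,0,-0.7],"grip":0.75}

```text
time: 18.45
ee_pos: [0.5587, -0.0017, 0.1479]
eef_rot: [0.072, 0.997, -0.0, 0.0]
ft_force: [0.2, -0.3, 0.3]
width: 0.065
grip_force: 0.0
```

Emit:
arm_command:
  steps:
    - {"slide":[0,0,-0.04],"rot":[0,0,0],"grip":0.75}
    - {"slide":[0,0,-0.04],"rot":[0,0,0],"grip":0.75}
    - {"slide":[0,0,0],"rot":[0,0,0],"grip":0.75}
    - {"slide":[0,0,0],"rot":[0,0,0],"grip":0.75}
    - {"slide":[0,0,0],"rot":[0,0,0],"grip":0.75}
    - {"slide":[0,0,0],"rot":[0,0,0],"grip":0.75}
    - {"slide":[0,0,0],"rot":[0,0,0],"grip":0.75}
    - {"slide":[0,0,0],"rot":[0,0,0],"grip":0.75}

```text
time: 19.45
ee_pos: [0.558, -0.0001, 0.0677]
eef_rot: [0.072, 0.997, 0.0, 0.0]
ft_force: [-0.6, 0.4, -0.1]
width: 0.0654
grip_force: 0.0
```

```bash
python3 -c "
from h import *
goto(*pw(-.045,-.085),171.65)
"
```

```text
t 19.45 ee [ 5.58e-01 -1.00e-04  6.77e-02] yaw 171.75 d [-0.0015 -0.001 ] dyaw -0.09970700484311124 q [ 0.47  0.41 -0.66  1.78  0.29  1.05  1.13] F [-0.6  0.4 -0.1] w 0.0654
```

Emit:
arm_command:
  steps:
    - {"slide":[-0.001,-0.001,-0.02],"rot":[0,0,0],"grip":0.75}
    - {"slide":[0,0,-0.015],"rot":[0,0,0],"grip":0.75}
    - {"slide":[0,0,0],"rot":[0,0,0],"grip":0}
    - {"slide":[0,0,0],"rot":[0,0,0],"grip":0}
    - {"slide":[0,0,0],"rot":[0,0,0],"grip":0}
    - {"slide":[0,0,0],"rot":[0,0,0],"grip":0}
    - {"slide":[0,0,0],"rot":[0,0,0],"grip":0}
    - {"slide":[0,0,0],"rot":[0,0,0],"grip":0}

```text
time: 20.45
ee_pos: [0.5572, -0.001, 0.0329]
eef_rot: [0.072, 0.997, 0.0, 0.0]
ft_force: [0.7, 0.0, 2.1]
width: 0.0357
grip_force: 39.9
```

```bash
python3 -c "
from h import *
goto(*pw(-.045,-.085),171.65);st=sensors.read_state();print(pl(st['ee_pos']),st['grip_force'])"
```

```text
t 20.45 ee [ 0.5572 -0.001   0.0329] yaw 171.75 d [-0.0007 -0.    ] dyaw -0.10266662931962856 q [ 0.46  0.45 -0.65  1.81  0.32  0.98  1.11] F [0.7 0.  2.1] w 0.0357
[-0.0443178  -0.08487976] 39.88945102784783
```

Emit:
arm_command:
  steps:
    - {"slide":[-0.0099,0.00145,0],"rot":[0,0,0],"grip":0}
    - {"slide":[-0.0099,0.00145,0],"rot":[0,0,0],"grip":0}
    - {"slide":[-0.0099,0.00145,0],"rot":[0,0,0],"grip":0}
    - {"slide":[-0.0099,0.00145,0],"rot":[0,0,0],"grip":0}
    - {"slide":[-0.0099,0.00145,0],"rot":[0,0,0],"grip":0}
    - {"slide":[-0.0099,0.00145,0],"rot":[0,0,0],"grip":0}
    - {"slide":[-0.0099,0.00145,0],"rot":[0,0,0],"grip":0}
    - {"slide":[0,0,0.04],"rot":[0,0,0],"grip":0}

```text
time: 21.45
ee_pos: [0.4843, 0.0091, 0.0706]
eef_rot: [0.072, 0.997, 0.0, -0.003]
ft_force: [0.4, -0.4, -1.0]
width: 0.0358
grip_force: 39.9
```

```bash
python3 -c "
from h import *
goto(*tw(-.04,0),176);st=sensors.read_state();print(pl(st['ee_pos']),st['grip_force'])
t=shot('top','t5.png');cv2.imwrite('pics/t5c.png',cv2.resize(t['pixels'][90:300,70:300,::-1],None,fx=2.8,fy=2.8))"
```

```text
t 21.45 ee [0.4843 0.0091 0.0706] yaw 171.77 d [-0.0832  0.3337] dyaw 4.228503555111729 q [ 0.54  0.26 -0.72  1.96  0.2   1.    1.16] F [ 0.4 -0.4 -1. ] w 0.0358
[-0.11796171 -0.08541979] 39.889257587492466
```

View pics/t5c.png

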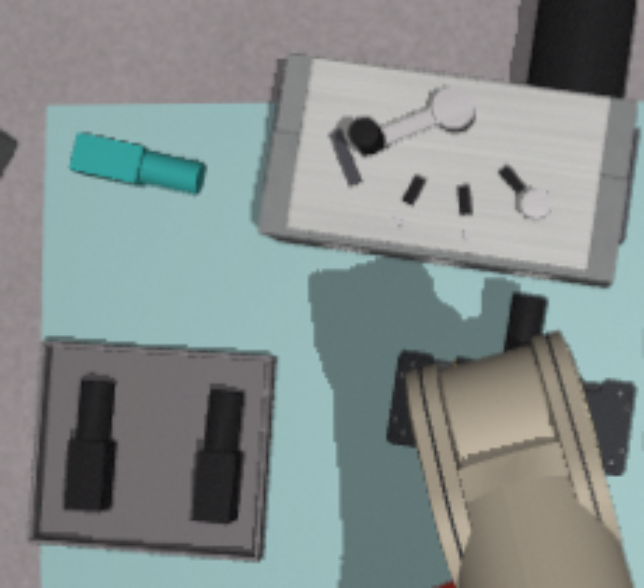

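The top view shows plugs 1 and 2 lying in the tray at crop (90,445) and (218,455). The lever is over the shut notch beside the bar at (365,135), and plug 3 is in the gripper.

Emit:
arm_command:
  steps:
    - {"slide":[-0.0119,0.0477,0.015],"rot":[0,0,1],"grip":0}
    - {"slide":[-0.0119,0.0477,0],"rot":[0,0,1],"grip":0}
    - {"slide":[-0.0119,0.0477,0],"rot":[0,0,1],"grip":0}
    - {"slide":[-0.0119,0.0477,0],"rot":[0,0,1],"grip":0}
    - {"slide":[-0.0119,0.0477,0],"rot":[0,0,0.2],"grip":0}
    - {"slide":[-0.0119,0.0477,0],"rot":[0,0,0],"grip":0}
    - {"slide":[-0.0119,0.0477,0],"rot":[0,0,0],"grip":0}
    - {"slide":[0,0,0],"rot":[0,0,0],"grip":0}

```text
time: 22.5
ee_pos: [0.4015, 0.3471, 0.0877]
eef_rot: [0.032, 0.999, 0.001, -0.001]
ft_force: [-0.7, -1.1, -1.2]
width: 0.0354
grip_force: 39.9
```

```bash
python3 -c "
from h import *
goto(*tw(-.04,0),176)"
```

```text
t 22.5 ee [0.4015 0.3471 0.0877] yaw 176.32 d [-0.0004 -0.0043] dyaw -0.3221613017150844 q [-0.04  0.38 -0.89  1.83  0.33  1.09  0.46] F [-0.7 -1.1 -1.2] w 0.0354
```

Emit:
arm_command:
  steps:
    - {"slide":[0,-0.001,-0.02],"rot":[0,0,0],"grip":0}
    - {"slide":[0,0,-0.02],"rot":[0,0,0],"grip":0}
    - {"slide":[0,0,-0.02],"rot":[0,0,0],"grip":0}
    - {"slide":[0,0,-0.013],"rot":[0,0,0],"grip":0}
    - {"slide":[0,0,0],"rot":[0,0,0],"grip":0}
    - {"slide":[0,0,0],"rot":[0,0,0],"grip":0}
    - {"slide":[0,0,0],"rot":[0,0,0],"grip":0.5}
    - {"slide":[0,0,0],"rot":[0,0,0],"grip":0.5}

```text
time: 23.5
ee_pos: [0.4047, 0.3423, 0.0151]
eef_rot: [0.035, 0.999, 0.0, 0.0]
ft_force: [0.2, -0.2, 0.1]
width: 0.0426
grip_force: 0.0
```

Emit:
arm_command:
  steps:
    - {"slide":[0,0,0],"rot":[0,0,0],"grip":0.5}
    - {"slide":[0,0,0],"rot":[0,0,0],"grip":0.5}
    - {"slide":[0,0,0.03],"rot":[0,0,0],"grip":0.5}
    - {"slide":[0,0,0.06],"rot":[0,0,0],"grip":0.5}
    - {"slide":[0,0,0.06],"rot":[0,0,0],"grip":0.75}
    - {"slide":[0,-0.06,0],"rot":[0,0,10],"grip":0.75}
    - {"slide":[0,-0.06,0],"rot":[0,0,10],"grip":0.75}
    - {"slide":[0,-0.06,0],"rot":[0,0,10],"grip":0.75}

```text
time: 24.5
ee_pos: [0.4058, 0.1945, 0.1656]
eef_rot: [-0.178, 0.984, 0.0, -0.0]
ft_force: [1.7, -1.1, -0.1]
width: 0.0645
grip_force: 0.0
```

```bash
python3 -c "
from h import *
t=shot('top','t6.png')
for d in tubes(t):
  print(d); goto(*d['bodymid'],d['yaw'])"
```

```text
{'center': array([ 0.5053, -0.3511]), 'yaw': np.float64(2.03), 'len': np.float64(0.1709), 'wid': np.float64(0.0441), 'mark': np.float64(0.0263), 'conf': 0.73, 'bodymid': array([ 0.4553, -0.3529])}
t 24.6 ee [0.4066 0.1909 0.1653] yaw 200.23 d [ 0.0487 -0.5438] dyaw 161.80001635589167 q [ 0.41  0.05 -0.95  1.94  0.05  1.18  1.36] F [ 0.2  0.5 -0.6] w 0.0649
{'center': array([ 0.4503, -0.2767]), 'yaw': np.float64(-14.77), 'len': np.float64(0.1716), 'wid': np.float64(0.0439), 'mark': np.float64(0.0354), 'conf': 0.71, 'bodymid': array([ 0.402 , -0.2639])}
t 24.6 ee [0.4066 0.1909 0.1653] yaw 200.23 d [-0.0046 -0.4548] dyaw 145.00001635589166 q [ 0.41  0.05 -0.95  1.94  0.05  1.18  1.36] F [ 0.2  0.5 -0.6] w 0.0649
{'center': array([ 0.4691, -0.1388]), 'yaw': np.float64(4.79), 'len': np.float64(0.1729), 'wid': np.float64(0.0379), 'mark': np.float64(0.0461), 'conf': 0.68, 'bodymid': array([ 0.4193, -0.143 ])}
t 24.6 ee [0.4066 0.1909 0.1653] yaw 200.23 d [ 0.0127 -0.3339] dyaw 164.56001635589166 q [ 0.41  0.05 -0.95  1.94  0.05  1.18  1.36] F [ 0.2  0.5 -0.6] w 0.0649
```

Emit:
arm_command:
  steps:
    - {"slide":[0.0018,-0.0477,0],"rot":[0,0,-2.2],"grip":0.75}
    - {"slide":[0.0018,-0.0477,0],"rot":[0,0,-2.2],"grip":0.75}
    - {"slide":[0.0018,-0.0477,0],"rot":[0,0,-2.2],"grip":0.75}
    - {"slide":[0.0018,-0.0477,0],"rot":[0,0,-2.2],"grip":0.75}
    - {"slide":[0.0018,-0.0477,0],"rot":[0,0,-2.2],"grip":0.75}
    - {"slide":[0.0018,-0.0477,0],"rot":[0,0,-2.2],"grip":0.75}
    - {"slide":[0.0018,-0.0477,0],"rot":[0,0,-2.2],"grip":0.75}
    - {"slide":[0,0,-0.04],"rot":[0,0,0],"grip":0.75}

```text
time: 25.6
ee_pos: [0.4204, -0.1414, 0.1269]
eef_rot: [-0.039, 0.999, -0.001, 0.002]
ft_force: [0.3, 0.8, -1.3]
width: 0.0654
grip_force: 0.0
```

Emit:
arm_command:
  steps:
    - {"slide":[0,0,-0.04],"rot":[0,0,0],"grip":0.75}
    - {"slide":[0,0,-0.02],"rot":[0,0,0],"grip":0.75}
    - {"slide":[0,0,0],"rot":[0,0,0],"grip":0.75}
    - {"slide":[0,0,0],"rot":[0,0,0],"grip":0.75}
    - {"slide":[0,0,0],"rot":[0,0,0],"grip":0.75}
    - {"slide":[0,0,0],"rot":[0,0,0],"grip":0.75}
    - {"slide":[0,0,0],"rot":[0,0,0],"grip":0.75}
    - {"slide":[0,0,0],"rot":[0,0,0],"grip":0.75}
  newtons: 50

```text
time: 26.6
ee_pos: [0.4186, -0.1379, 0.0657]
eef_rot: [-0.042, 0.999, 0.0, -0.0]
ft_force: [0.1, 0.5, -0.5]
width: 0.0653
grip_force: 0.0
```

```bash
python3 -c "
from h import *
goto(.4193,-.1430,184.79)"
```

```text
t 26.6 ee [ 0.4186 -0.1379  0.0657] yaw 184.84 d [ 0.0007 -0.0051] dyaw -0.04942634102982879 q [ 0.76  0.13 -0.57  2.08  0.09  0.95  1.8 ] F [ 0.1  0.5 -0.5] w 0.0653
```

Emit:
arm_command:
  steps:
    - {"slide":[0.0007,-0.005,-0.02],"rot":[0,0,0],"grip":0.75}
    - {"slide":[0,0,-0.022],"rot":[0,0,0],"grip":0.75}
    - {"slide":[0,0,-0.019],"rot":[0,0,0],"grip":0.75}
    - {"slide":[0,0,0],"rot":[0,0,0],"grip":0}
    - {"slide":[0,0,0],"rot":[0,0,0],"grip":0}
    - {"slide":[0,0,0],"rot":[0,0,0],"grip":0}
    - {"slide":[0,0,0],"rot":[0,0,0],"grip":0}
    - {"slide":[0,0,0],"rot":[0,0,0],"grip":0}

```text
time: 27.6
ee_pos: [0.4196, -0.143, 0.005]
eef_rot: [-0.042, 0.999, 0.0, 0.0]
ft_force: [-0.1, -0.3, 4.5]
width: 0.0356
grip_force: 50.0
```

```bash
python3 -c "
from h import *
goto(*pw(-.16,.085),171.65)"
```

```text
t 27.6 ee [ 0.4196 -0.143   0.005 ] yaw 184.84 d [0.0478 0.3269] dyaw -13.19191438954283 q [ 0.74  0.25 -0.55  2.11  0.17  0.82  1.74] F [-0.1 -0.3  4.5] w 0.0356
```

Emit:
arm_command:
  steps:
    - {"slide":[0,0,0.05],"rot":[0,0,0],"grip":0}
    - {"slide":[0.0068,0.0467,0],"rot":[0,0,-1.9],"grip":0}
    - {"slide":[0.0068,0.0467,0],"rot":[0,0,-1.9],"grip":0}
    - {"slide":[0.0068,0.0467,0],"rot":[0,0,-1.9],"grip":0}
    - {"slide":[0.0068,0.0467,0],"rot":[0,0,-1.9],"grip":0}
    - {"slide":[0.0068,0.0467,0],"rot":[0,0,-1.9],"grip":0}
    - {"slide":[0.0068,0.0467,0],"rot":[0,0,-1.9],"grip":0}
    - {"slide":[0.0068,0.0467,0],"rot":[0,0,-1.9],"grip":0}

```text
time: 28.6
ee_pos: [0.4667, 0.1853, 0.0543]
eef_rot: [0.074, 0.997, 0.0, -0.0]
ft_force: [0.3, -0.3, -1.8]
width: 0.0358
grip_force: 50.0
```

Emit:
arm_command:
  steps:
    - {"slide":[0,0,-0.0175],"rot":[0,0,0],"grip":0}
    - {"slide":[0,0,0],"rot":[0,0,0],"grip":0}
    - {"slide":[0,0,0],"rot":[0,0,0],"grip":0}
    - {"slide":[0,0,0],"rot":[0,0,0],"grip":0}
    - {"slide":[0,0,0],"rot":[0,0,0],"grip":0}
    - {"slide":[0,0,0],"rot":[0,0,0],"grip":0}
    - {"slide":[0,0,0],"rot":[0,0,0],"grip":0}
    - {"slide":[0,0,0],"rot":[0,0,0],"grip":0}

```text
time: 29.6
ee_pos: [0.4668, 0.1841, 0.037]
eef_rot: [0.074, 0.997, 0.0, -0.0]
ft_force: [-0.3, 0.0, -1.7]
width: 0.0357
grip_force: 50.0
```

```bash
python3 -c "
from h import *
goto(*pw(-.16,.085),171.65);print(pl(sensors.read_state()['ee_pos']))
p=shot('side','s7.png');t=shot('top','t7.png')
cv2.imwrite('pics/s7c.png',cv2.resize(p['pixels'][170:290,170:330,::-1],None,fx=4,fy=4,interpolation=2))
# expected projections for overlay
for n,pp in(('side',p),('top',t)):
  for X in(pw(0,.085),pw(-.025,.085),pw(-.125,.085)): print(n,proj(pp,[*X,.05]))"
```

```text
t 29.6 ee [0.4668 0.1841 0.037 ] yaw 171.55 d [ 0.0006 -0.0002] dyaw 0.09976855985090083 q [ 0.19  0.35 -0.74  1.95  0.29  0.95  0.73] F [-0.3  0.  -1.7] w 0.0357
[-0.1606569   0.08513711]
side [235.3507163  236.86296799]
side [242.46670201 239.45449606]
side [272.60537128 250.38967679]
top [193.05313748 178.67996617]
top [191.5587245  188.47248293]
top [185.63802064 227.81549372]
```

View pics/s7c.png

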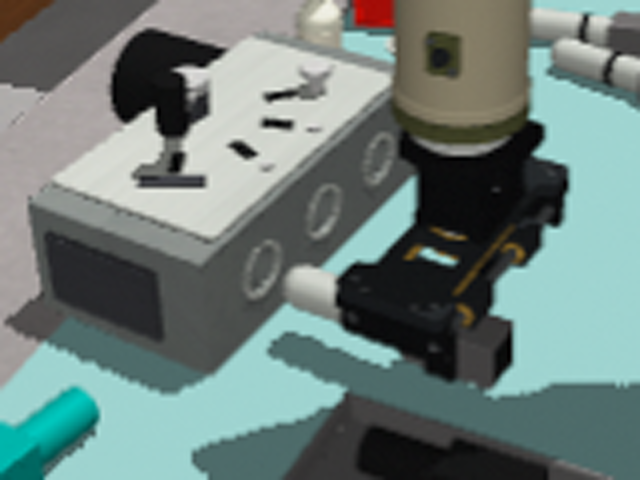

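```bash
cat > mk.py <<'E'
from h import *
import sys
# python3 mk.py port_y tube_mark : find mark/tip along axis in top picture ; prints plenum x
y=float(sys.argv[1]);t=shot('top','mk%s.png'%sys.argv[2]);im=t['pixels'].astype(float).mean(2)
e=pl(sensors.read_state()['ee_pos']);print('tcp plenum',e)
xs=np.arange(e[0]+.03,e[0]+.16,.001)
for off in(-.006,0,.006):
    pr=[float(cv2.getRectSubPix(im.astype(np.float32),(1,1),tuple(map(float,proj(t,[*pw(x,y+off),.066 if off==0 else .0648]))))[0,0]) for x in xs]
    pr=np.array(pr);print(off,' '.join('%d:%d'%(round((x-e[0])*1000),v) for x,v in zip(xs[::3],pr[::3])))
    w=np.clip(120-pr,0,None)*((xs-e[0])>.05)*((xs-e[0])<.095);print('mark centroid x-tcp',(w*xs).sum()/max(w.sum(),1e-9)-e[0])
E
python3 mk.py .085 7
```

```text
tcp plenum [-0.16065425  0.08517635]
-0.006 30:49 33:70 36:82 39:103 42:104 45:106 48:137 51:167 54:173 57:179 60:178 63:177 66:178 69:179 72:178 75:153 78:70 81:39 84:93 87:180 90:180 93:179 96:178 99:179 102:179 105:181 108:180 111:180 114:180 117:180 120:181 123:180 126:177 129:163 132:162 135:134 138:115 141:160 144:170 147:169 150:169 153:170 156:166 159:143
mark centroid x-tcp 0.0805372656601193
0 30:58 33:70 36:87 39:112 42:113 45:112 48:112 51:113 54:112 57:117 60:166 63:181 66:180 69:180 72:180 75:171 78:49 81:41 84:106 87:174 90:179 93:179 96:179 99:179 102:178 105:178 108:178 111:179 114:178 117:178 120:178 123:178 126:176 129:166 132:154 135:116 138:105 141:128 144:168 147:169 150:169 153:169 156:163 159:138
mark centroid x-tcp 0.07737420530499468
0.006 30:53 33:71 36:89 39:105 42:106 45:104 48:106 51:106 54:105 57:111 60:157 63:157 66:158 69:157 72:157 75:141 78:51 81:38 84:90 87:150 90:156 93:156 96:157 99:156 102:156 105:155 108:155 111:155 114:155 117:155 120:155 123:154 126:154 129:146 132:133 135:106 138:106 141:113 144:150 147:170 150:169 153:169 156:160 159:131
mark centroid x-tcp 0.07588821378854767
```

Emit:
arm_command:
  steps:
    - {"slide":[0.00495,-0.00073,0],"rot":[0,0,0],"grip":0}
    - {"slide":[0.00495,-0.00073,0],"rot":[0,0,0],"grip":0}
    - {"slide":[0.00495,-0.00073,0],"rot":[0,0,0],"grip":0}
    - {"slide":[0.00495,-0.00073,0],"rot":[0,0,0],"grip":0}
    - {"slide":[0.00495,-0.00073,0],"rot":[0,0,0],"grip":0}
    - {"slide":[0.00495,-0.00073,0],"rot":[0,0,0],"grip":0}
    - {"slide":[0.00495,-0.00073,0],"rot":[0,0,0],"grip":0}
    - {"slide":[0.00495,-0.00073,0],"rot":[0,0,0],"grip":0}

```text
time: 30.75
ee_pos: [0.5067, 0.1785, 0.0372]
eef_rot: [0.074, 0.997, 0.0, -0.0]
ft_force: [-1.1, -0.4, 0.8]
width: 0.0354
grip_force: 50.0
```

```bash
python3 -c "
from h import *
goto(*pw(-.0805,.085),171.65);st=sensors.read_state();print(pl(st['ee_pos']),st['torque'])"
```

```text
t 30.75 ee [0.5067 0.1785 0.0372] yaw 171.57 d [ 0.0394 -0.0062] dyaw 0.0804247748436353 q [ 0.18  0.42 -0.71  1.86  0.33  0.98  0.75] F [-1.1 -0.4  0.8] w 0.0354
[-0.12038928  0.0853991 ] [0.10223606 0.04178885 0.04228562]
```

Entered cleanly with about 1 N. Driving the remaining 40 mm.

Emit:
arm_command:
  steps:
    - {"slide":[0.00495,-0.00075,0],"rot":[0,0,0],"grip":0}
    - {"slide":[0.00495,-0.00075,0],"rot":[0,0,0],"grip":0}
    - {"slide":[0.00495,-0.00075,0],"rot":[0,0,0],"grip":0}
    - {"slide":[0.00495,-0.00075,0],"rot":[0,0,0],"grip":0}
    - {"slide":[0.00495,-0.00075,0],"rot":[0,0,0],"grip":0}
    - {"slide":[0.00495,-0.00075,0],"rot":[0,0,0],"grip":0}
    - {"slide":[0.00495,-0.00075,0],"rot":[0,0,0],"grip":0}
    - {"slide":[0.00495,-0.00075,0],"rot":[0,0,0],"grip":0}

```text
time: 31.75
ee_pos: [0.5464, 0.1723, 0.037]
eef_rot: [0.074, 0.997, 0.0, -0.0]
ft_force: [-2.0, 1.3, 0.9]
width: 0.0361
grip_force: 50.0
```

```bash
python3 -c "
from h import *
goto(*pw(-.0805,.085),171.65);st=sensors.read_state();print(pl(st['ee_pos']),st['torque'],st['grip_force'])
p=shot('side','s8.png')
cv2.imwrite('pics/s8c.png',cv2.resize(p['pixels'][200:280,200:300,::-1],None,fx=7,fy=7,interpolation=2))"
```

```text
t 31.75 ee [0.5464 0.1723 0.037 ] yaw 171.55 d [-0.0003  0.    ] dyaw 0.09709131458984643 q [ 0.17  0.49 -0.68  1.76  0.36  1.02  0.78] F [-2.   1.3  0.9] w 0.0361
[-0.08024498  0.0850305 ] [0.31147809 0.0529747  0.0688752 ] 49.96783842332661
```

View pics/s8c.png

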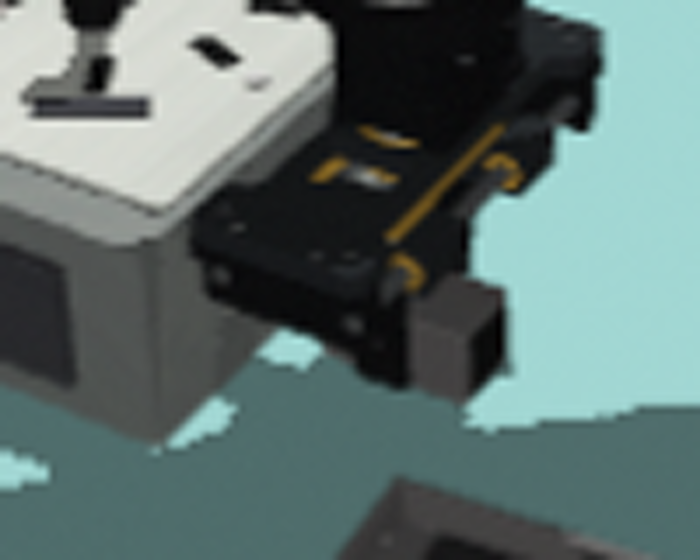

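Emit:
arm_command:
  steps:
    - {"slide":[0,0,0],"rot":[0,0,0],"grip":0.3}
    - {"slide":[0,0,0],"rot":[0,0,0],"grip":0.6}
    - {"slide":[0,0,0],"rot":[0,0,0],"grip":0.6}
    - {"slide":[0,0,0],"rot":[0,0,0],"grip":0.6}
    - {"slide":[0,0,0.03],"rot":[0,0,0],"grip":0.6}
    - {"slide":[0,0,0.05],"rot":[0,0,0],"grip":0.75}
    - {"slide":[-0.02,-0.055,0.02],"rot":[0,0,-1.2],"grip":0.75}
    - {"slide":[-0.02,-0.055,0],"rot":[0,0,-1.2],"grip":0.75}

```text
time: 32.8
ee_pos: [0.5064, 0.0616, 0.1387]
eef_rot: [0.094, 0.996, 0.001, 0.001]
ft_force: [0.1, -0.7, -0.6]
width: 0.0644
grip_force: 0.0
```

Emit:
arm_command:
  steps:
    - {"slide":[-0.02,-0.055,0],"rot":[0,0,-1.2],"grip":0.75}
    - {"slide":[-0.02,-0.055,0],"rot":[0,0,-1.2],"grip":0.75}
    - {"slide":[-0.02,-0.055,0],"rot":[0,0,-1.2],"grip":0.75}
    - {"slide":[-0.02,-0.05,0],"rot":[0,0,0],"grip":0.75}
    - {"slide":[-0.02,-0.05,0],"rot":[0,0,0],"grip":0.75}
    - {"slide":[0,-0.055,0],"rot":[0,0,0],"grip":0.75}
    - {"slide":[0,0,0],"rot":[0,0,0],"grip":0.75}
    - {"slide":[0,0,0],"rot":[0,0,0],"grip":0.75}

```text
time: 33.8
ee_pos: [0.4061, -0.2572, 0.1369]
eef_rot: [0.126, 0.992, 0.001, -0.0]
ft_force: [0.2, 0.1, 0.6]
width: 0.0655
grip_force: 0.0
```

```bash
python3 -c "
from h import *
t=shot('top','t9.png');p=shot('side','s9.png')
goto(.402,-.2639,165.2)
a=cv2.resize(t['pixels'][165:230,165:245,::-1],None,fx=5,fy=5,interpolation=2)
b=cv2.resize(p['pixels'][205:270,210:290,::-1],None,fx=5,fy=5,interpolation=2)
cv2.imwrite('pics/c9.png',np.hstack([a,b]))
for d in tubes(t):print(d)
for n,pp in(('top',t),('side',p)):
  for x in(-.008,-.004,0,.004):
    print(n,x,proj(pp,[*pw(x,.085),.066]),proj(pp,[*pw(x,.101),.05]))"
```

```text
t 33.9 ee [ 0.4064 -0.2565  0.137 ] yaw 165.65 d [-0.0044 -0.0074] dyaw -0.4541034444181946 q [ 0.89  0.11 -0.44  1.92  0.05  1.12  1.75] F [0.2 0.4 0.1] w 0.0649
{'center': array([ 0.4931, -0.3515]), 'yaw': np.float64(1.98), 'len': np.float64(0.1952), 'wid': np.float64(0.0809), 'mark': np.float64(0.038), 'conf': 0.79, 'bodymid': array([ 0.4431, -0.3533])}
{'center': array([0.5745, 0.1731]), 'yaw': np.float64(173.69), 'len': np.float64(0.1327), 'wid': np.float64(0.0817), 'mark': np.float64(0.0), 'conf': 0.75, 'bodymid': array([0.6242, 0.1676])}
{'center': array([ 0.4426, -0.286 ]), 'yaw': np.float64(0.94), 'len': np.float64(0.1808), 'wid': np.float64(0.0733), 'mark': np.float64(0.0411), 'conf': 0.75, 'bodymid': array([ 0.3927, -0.2868])}
top -0.008 [191.62168228 181.33233019] [186.34085273 180.9099491 ]
top -0.004 [191.86468468 179.74381845] [186.58112356 179.34526175]
top 0 [192.10781078 178.15593877] [186.8215313  177.78118649]
top 0.004 [192.35105806 176.56870611] [187.06207351 176.21773765]
side -0.008 [237.3109649 233.2781659] [234.50697935 240.64357984]
side -0.004 [236.17064587 232.87037211] [233.36792454 240.22102315]
side 0 [235.03448941 232.46398071] [232.23304699 239.7999146 ]
side 0.004 [233.90247843 232.05898654] [231.10232947 239.38024888]
```

View pics/c9.png

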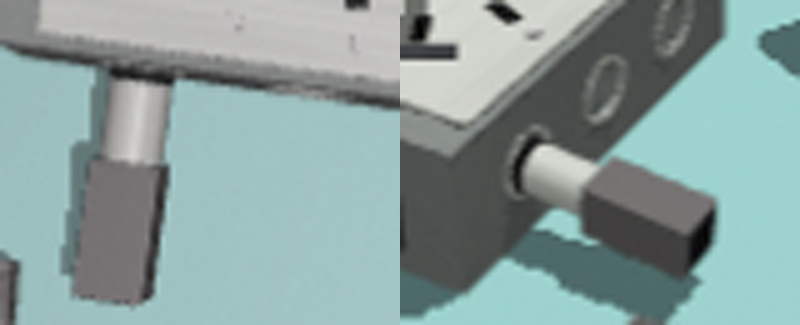

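Emit:
arm_command:
  steps:
    - {"slide":[-0.0044,-0.0074,-0.03],"rot":[0,0,-0.4],"grip":0.75}
    - {"slide":[0,0,-0.03],"rot":[0,0,0],"grip":0.75}
    - {"slide":[0,0,-0.01],"rot":[0,0,0],"grip":0.75}
    - {"slide":[0,0,0],"rot":[0,0,0],"grip":0.75}
    - {"slide":[0,0,0],"rot":[0,0,0],"grip":0.75}
    - {"slide":[0,0,0],"rot":[0,0,0],"grip":0.75}
    - {"slide":[0,0,0],"rot":[0,0,0],"grip":0.75}
    - {"slide":[0,0,0],"rot":[0,0,0],"grip":0.75}

```text
time: 34.95
ee_pos: [0.4017, -0.2652, 0.0672]
eef_rot: [0.129, 0.992, 0.0, -0.0]
ft_force: [-0.4, 0.1, 0.0]
width: 0.0649
grip_force: 0.0
```

```bash
python3 -c "
from h import *
goto(.402,-.2639,165.2)
t=shot('top','t10.png')
im=t['pixels'].astype(np.float32).mean(2)
xs=np.arange(-.13,0,.001)
for z in(.067,):
  pr=[cv2.getRectSubPix(im,(1,1),tuple(map(float,proj(t,[*pw(x,.085),z]))))[0,0] for x in xs]
  print(' '.join('%d:%d'%(round(x*1000),v) for x,v in zip(xs[::2],pr[::2])))"
```

```text
t 34.95 ee [ 0.4017 -0.2652  0.0672] yaw 165.14 d [0.0003 0.0013] dyaw 0.056843704239668114 q [ 0.88  0.2  -0.43  1.99  0.1   0.97  1.72] F [-0.4  0.1  0. ] w 0.0649
-130:178 -128:179 -126:179 -124:179 -122:178 -120:176 -118:144 -116:124 -114:115 -112:115 -110:115 -108:115 -106:115 -104:115 -102:114 -100:114 -98:114 -96:115 -94:115 -92:115 -90:115 -88:114 -86:114 -84:113 -82:114 -80:115 -78:115 -76:115 -74:114 -72:114 -70:114 -68:114 -66:114 -64:115 -62:115 -60:114 -58:114 -56:113 -54:114 -52:114 -50:113 -48:124 -46:163 -44:188 -42:188 -40:187 -38:187 -36:188 -34:189 -32:189 -30:189 -28:188 -26:188 -24:187 -22:188 -20:189 -18:189 -16:190 -14:190 -12:190 -10:186 -8:161 -6:94 -4:42 -2:53
```

```bash
python3 -c "
from h import *
t=shot('top')
for fn in('top0.png','t10.png'):
  f=cv2.imread('pics/'+fn).astype(np.float32);rg=f[...,2]-f[...,1]  # R-G: mat negative
  g=f.mean(2)
  R=[];Z=[]
  xs=np.arange(-.03,.02,.0005)
  for y in np.r_[np.arange(-.05,-.03,.002),np.arange(.03,.05,.002),np.arange(.12,.15,.003),np.arange(-.15,-.12,.003)]:
    s=lambda A,z:np.array([cv2.getRectSubPix(A,(1,1),tuple(map(float,proj(t,[*pw(x,y),z]))))[0,0] for x in xs])
    a=s(rg,0.);i=np.nonzero(a>(a[:10].mean()+0)/2)[0]
    R.append(xs[i[0]] if len(i) else np.nan)
    b=s(g,.1);d=np.gradient(b);Z.append(xs[np.argmax(d)])
  print(fn,'bottom',np.round(np.array(R)*1000,1),np.nanmedian(R));print('top',np.round(np.array(Z)*1000,1),np.median(Z))
p=shot('side')
f=cv2.imread('pics/side0.png').astype(np.float32);rg=f[...,2]-f[...,1];R=[]
xs=np.arange(-.03,.02,.0005)
for y in np.r_[np.arange(-.05,-.03,.002),np.arange(.03,.05,.002),np.arange(.12,.15,.003)]:
    a=np.array([cv2.getRectSubPix(rg,(1,1),tuple(map(float,proj(p,[*pw(x,y),0]))))[0,0] for x in xs]);i=np.nonzero(a>a[:10].mean()/2)[0];R.append(xs[i[0]] if len(i) else np.nan)
print('side bottom',np.round(np.array(R)*1000,1))
"
```

```text
top0.png bottom [2.  2.  2.5 2.  2.  2.  1.5 1.5 2.  2.5 2.  2.  1.5 1.5 1.5 2.  2.  2.
 2.  2.  2.  1.5 2.  2.  1.5 1.5 1.5 2.  1.5 1.5 1.5 1.5 2.  3.  2.5 2.5
 2.5 2.  2.  2.5 2.5 2.5] 0.0020000000000000295
top [ 0.5  1.5 10.  10.5  2.   1.5  2.5  2.   1.   0.5 10.   8.5  2.   0.5
  0.5  1.   9.5  9.5 10.   1.5  9.5  2.   1.5  1.   1.   2.5  0.5  2.
  1.5  1.   2.   2.5  0.5  2.5  3.   1.5  1.5  2.   1.5  2.5  9.5  2.5] 0.0020000000000000295
t10.png bottom [2.5 2.  2.  2.  2.  2.  1.5 1.5 2.  2.5 2.  2.  1.5 2.  1.5 1.5 2.  2.
 2.  2.  2.  1.5 2.  1.5 1.5 1.  1.5 2.  2.  1.5 1.5 1.5 2.  3.  3.  2.5
 2.5 2.5 2.  2.5 2.5 2.5] 0.0020000000000000295
top [ 1.5  1.5  1.   2.   2.   1.5  2.5  2.   2.   0.5 10.   8.5  2.   1.5
  1.5  1.   9.5  9.5 10.   1.5  1.   2.   0.5  1.   0.5 -0.5  1.   1.
  0.5  1.   2.   2.5  0.5  2.5  3.   1.5  2.5  2.   1.5  2.5  9.5  2.5] 0.0017500000000000293
side bottom [-30.  -30.  -30.  -30.  -30.  -28.  -28.5 -29.5 -17.5 -22.  -23.  -28.5
 -23.5 -24.  -23.  -13.  -13.5 -23.5 -25.  -26.5 -27.  -27.5   2.5   2.
   2.    2.    1.5   1.5   1.5   1.5   1.5   2. ]
```

Emit:
arm_command:
  steps:
    - {"slide":[0.0003,0.0012,-0.02],"rot":[0,0,0],"grip":0.75}
    - {"slide":[0,0,-0.022],"rot":[0,0,0],"grip":0.75}
    - {"slide":[0,0,-0.02],"rot":[0,0,0],"grip":0.75}
    - {"slide":[0,0,0],"rot":[0,0,0],"grip":0}
    - {"slide":[0,0,0],"rot":[0,0,0],"grip":0}
    - {"slide":[0,0,0],"rot":[0,0,0],"grip":0}
    - {"slide":[0,0,0],"rot":[0,0,0],"grip":0}
    - {"slide":[0,0,0],"rot":[0,0,0],"grip":0}

```text
time: 36.1
ee_pos: [0.4023, -0.2643, 0.0056]
eef_rot: [0.129, 0.992, 0.0, 0.0]
ft_force: [-1.1, 0.9, 5.1]
width: 0.0353
grip_force: 49.9
```

```bash
sed -i 's/^P=\[.6134,.0765/P=[.6152,.0762/' h.py; python3 -c "
from h import *
goto(*pw(-.16,0),171.65)"
```

```text
t 36.1 ee [ 0.4023 -0.2643  0.0056] yaw 165.14 d [0.0546 0.3637] dyaw 6.506181564269156 q [ 0.86  0.3  -0.41  2.03  0.16  0.84  1.67] F [-1.1  0.9  5.1] w 0.0353
```

Emit:
arm_command:
  steps:
    - {"slide":[0,0,0.05],"rot":[0,0,0],"grip":0}
    - {"slide":[0.0078,0.052,0],"rot":[0,0,0.93],"grip":0}
    - {"slide":[0.0078,0.052,0],"rot":[0,0,0.93],"grip":0}
    - {"slide":[0.0078,0.052,0],"rot":[0,0,0.93],"grip":0}
    - {"slide":[0.0078,0.052,0],"rot":[0,0,0.93],"grip":0}
    - {"slide":[0.0078,0.052,0],"rot":[0,0,0.93],"grip":0}
    - {"slide":[0.0078,0.052,0],"rot":[0,0,0.93],"grip":0}
    - {"slide":[0.0078,0.052,0],"rot":[0,0,0.93],"grip":0}

```text
time: 37.1
ee_pos: [0.4565, 0.1015, 0.0551]
eef_rot: [0.073, 0.997, 0.0, -0.0]
ft_force: [2.2, -0.5, -0.9]
width: 0.0354
grip_force: 49.9
```

Emit:
arm_command:
  steps:
    - {"slide":[0,0,-0.018],"rot":[0,0,0],"grip":0}
    - {"slide":[0,0,0],"rot":[0,0,0],"grip":0}
    - {"slide":[0,0,0],"rot":[0,0,0],"grip":0}
    - {"slide":[0,0,0],"rot":[0,0,0],"grip":0}
    - {"slide":[0,0,0],"rot":[0,0,0],"grip":0}
    - {"slide":[0,0,0],"rot":[0,0,0],"grip":0}
    - {"slide":[0,0,0],"rot":[0,0,0],"grip":0}
    - {"slide":[0,0,0],"rot":[0,0,0],"grip":0}

```text
time: 38.1
ee_pos: [0.4565, 0.1001, 0.037]
eef_rot: [0.073, 0.997, 0.0, -0.0]
ft_force: [0.5, 0.0, -2.6]
width: 0.0358
grip_force: 49.9
```

```bash
python3 mk.py 0 b; python3 -c "
from h import *
goto(*pw(-.16,0),171.65)"
```

```text
tcp plenum [-0.16044672  0.0005726 ]
-0.006 30:59 33:74 36:93 39:105 42:104 45:107 48:135 51:172 54:178 57:178 60:178 63:172 66:103 69:39 72:64 75:145 78:179 81:179 84:179 87:180 90:179 93:179 96:179 99:179 102:179 105:180 108:180 111:180 114:180 117:180 120:180 123:180 126:178 129:164 132:162 135:164 138:176 141:175 144:175 147:176 150:175 153:172 156:146 159:129
mark centroid x-tcp 0.06957386702391355
0 30:56 33:70 36:106 39:114 42:115 45:116 48:115 51:115 54:116 57:148 60:189 63:184 66:125 69:40 72:69 75:153 78:188 81:187 84:186 87:186 90:187 93:188 96:187 99:186 102:185 105:185 108:186 111:187 114:186 117:185 120:185 123:185 126:182 129:166 132:160 135:128 138:122 141:167 144:177 147:175 150:175 153:171 156:149 159:127
mark centroid x-tcp 0.0688753614838182
0.006 30:42 33:39 36:50 39:79 42:105 45:108 48:108 51:108 54:108 57:117 60:159 63:161 66:112 69:30 72:57 75:133 78:163 81:163 84:163 87:162 90:163 93:161 96:162 99:162 102:162 105:162 108:162 111:161 114:161 117:161 120:161 123:161 126:158 129:151 132:140 135:105 138:111 141:141 144:176 147:175 150:175 153:175 156:153 159:122
mark centroid x-tcp 0.0676768995838962
t 38.15 ee [0.4565 0.1001 0.037 ] yaw 171.66 d [ 0.0004 -0.0006] dyaw -0.009547197520106465 q [ 0.35  0.27 -0.72  2.03  0.22  0.92  0.93] F [-0.1  0.1 -1. ] w 0.0357
```

Emit:
arm_command:
  steps:
    - {"slide":[0.0054,-0.0012,0],"rot":[0,0,0],"grip":0}
    - {"slide":[0.0054,-0.0008,0],"rot":[0,0,0],"grip":0}
    - {"slide":[0.0054,-0.0008,0],"rot":[0,0,0],"grip":0}
    - {"slide":[0.0054,-0.0008,0],"rot":[0,0,0],"grip":0}
    - {"slide":[0.0054,-0.0008,0],"rot":[0,0,0],"grip":0}
    - {"slide":[0.0054,-0.0008,0],"rot":[0,0,0],"grip":0}
    - {"slide":[0.0054,-0.0008,0],"rot":[0,0,0],"grip":0}
    - {"slide":[0.0054,-0.0008,0],"rot":[0,0,0],"grip":0}

```text
time: 39.15
ee_pos: [0.5002, 0.0934, 0.0372]
eef_rot: [0.073, 0.997, 0.0, -0.0]
ft_force: [-1.8, 0.3, 1.8]
width: 0.0358
grip_force: 49.9
```

```bash
python3 -c "
from h import *
goto(*pw(-.0695,0),171.65);st=sensors.read_state();print(pl(st['ee_pos']),st['torque'])"
```

```text
t 39.15 ee [0.5002 0.0934 0.0372] yaw 171.67 d [ 0.0463 -0.0071] dyaw -0.023784576292399606 q [ 0.33  0.36 -0.69  1.93  0.27  0.95  0.94] F [-1.8  0.3  1.8] w 0.0358
[-0.11630453  0.00032537] [ 0.10813695  0.06189999 -0.02968521]
```

Emit:
arm_command:
  steps:
    - {"slide":[0.0058,-0.0009,0],"rot":[0,0,0],"grip":0}
    - {"slide":[0.0058,-0.0009,0],"rot":[0,0,0],"grip":0}
    - {"slide":[0.0058,-0.0009,0],"rot":[0,0,0],"grip":0}
    - {"slide":[0.0058,-0.0009,0],"rot":[0,0,0],"grip":0}
    - {"slide":[0.0058,-0.0009,0],"rot":[0,0,0],"grip":0}
    - {"slide":[0.0058,-0.0009,0],"rot":[0,0,0],"grip":0}
    - {"slide":[0.0058,-0.0009,0],"rot":[0,0,0],"grip":0}
    - {"slide":[0.0058,-0.0009,0],"rot":[0,0,0],"grip":0}

```text
time: 40.15
ee_pos: [0.5465, 0.0862, 0.037]
eef_rot: [0.073, 0.997, 0.0, -0.0]
ft_force: [-4.2, 1.1, 3.9]
width: 0.0361
grip_force: 49.9
```

```bash
cat > pr.py <<'E'
from h import *
import sys
# measure inserted tubes: profile along axis in top picture
t=shot('top','pr%d.png'%round(sensors.read_state()['time']*100));im=t['pixels'].astype(np.float32).mean(2)
goto(.402,-.2639,165.2);e=sensors.read_state();print('tcp',pl(e['ee_pos']))
xs=np.arange(-.13,.006,.0005)
for y in map(float,sys.argv[1:]):
    A=np.median([[cv2.getRectSubPix(im,(1,1),tuple(map(float,proj(t,[*pw(x,y+o),.067]))))[0,0] for x in xs] for o in(-.006,-.003,0,.003,.006)],0)
    print(y,' '.join('%d:%d'%(round(x*1000),v) for x,v in zip(xs[::4],A[::4])))
    def cr(lv,lo,hi,up):
        for i in range(1,len(xs)):
            if lo<xs[i]<hi and (A[i-1]<lv<=A[i] if up else A[i-1]>lv>=A[i]): return xs[i]
    print('back',cr(147,-.13,-.09,False),'shoulder',cr(150,-.09,-.02,True),'ring',cr(115,-.03,.005,False))
E
python3 pr.py 0 .085
```

```text
t 40.2 ee [0.5472 0.086  0.0371] yaw 171.65 d [-0.1452 -0.3499] dyaw -6.44929690165111 q [ 0.31  0.44 -0.66  1.82  0.32  0.99  0.95] F [-0.   1.3  2.8] w 0.0357
tcp [-0.06866749 -0.00020751]
0.0 -130:134 -128:134 -126:134 -124:134 -122:134 -120:134 -118:133 -116:134 -114:134 -112:133 -110:133 -108:133 -106:133 -104:134 -102:133 -100:132 -98:132 -96:131 -94:131 -92:131 -90:131 -88:130 -86:131 -84:133 -82:140 -80:143 -78:146 -76:146 -74:147 -72:146 -70:147 -68:145 -66:142 -64:142 -62:140 -60:139 -58:137 -56:138 -54:137 -52:138 -50:137 -48:138 -46:138 -44:131 -42:119 -40:133 -38:116 -36:134 -34:118 -32:138 -30:140 -28:138 -26:139 -24:138 -22:139 -20:139 -18:137 -16:131 -14:120 -12:112 -10:106 -8:113 -6:107 -4:98 -2:83 0:89 2:98 4:128
back None shoulder None ring -0.0124999999999999
0.085 -130:128 -128:134 -126:131 -124:125 -122:134 -120:119 -118:134 -116:136 -114:138 -112:140 -110:136 -108:139 -106:140 -104:138 -102:139 -100:133 -98:120 -96:121 -94:123 -92:119 -90:134 -88:115 -86:136 -84:146 -82:155 -80:156 -78:155 -76:154 -74:153 -72:151 -70:150 -68:148 -66:147 -64:145 -62:144 -60:142 -58:140 -56:138 -54:136 -52:134 -50:132 -48:129 -46:126 -44:123 -42:121 -40:117 -38:113 -36:110 -34:106 -32:101 -30:96 -28:90 -26:91 -24:91 -22:98 -20:106 -18:110 -16:110 -14:110 -12:111 -10:97 -8:59 -6:29 -4:33 -2:53 0:64 2:73 4:79
back None shoulder -0.08299999999999996 ring None
```

Emit:
arm_command:
  steps:
    - {"slide":[0,0,0],"rot":[0,0,0],"grip":0.3}
    - {"slide":[0,0,0],"rot":[0,0,0],"grip":0.6}
    - {"slide":[0,0,0],"rot":[0,0,0],"grip":0.6}
    - {"slide":[0,0,0],"rot":[0,0,0],"grip":0.6}
    - {"slide":[0,0,0.03],"rot":[0,0,0],"grip":0.6}
    - {"slide":[0,0,0.05],"rot":[0,0,0],"grip":0.75}
    - {"slide":[-0.014,-0.055,0.02],"rot":[0,0,1.3],"grip":0.75}
    - {"slide":[-0.014,-0.055,0],"rot":[0,0,1.3],"grip":0.75}

```text
time: 41.2
ee_pos: [0.5187, -0.0249, 0.1388]
eef_rot: [0.049, 0.999, 0.0, 0.001]
ft_force: [0.8, 0.0, -0.8]
width: 0.0646
grip_force: 0.0
```

Emit:
arm_command:
  steps:
    - {"slide":[-0.014,-0.055,0],"rot":[0,0,1.3],"grip":0.75}
    - {"slide":[-0.014,-0.055,0],"rot":[0,0,1.3],"grip":0.75}
    - {"slide":[-0.014,-0.055,0],"rot":[0,0,1.3],"grip":0.75}
    - {"slide":[-0.014,-0.055,0],"rot":[0,0,1.3],"grip":0.75}
    - {"slide":[-0.008,-0.055,0],"rot":[0,0,1.3],"grip":0.75}
    - {"slide":[0,-0.055,0],"rot":[0,0,1.3],"grip":0.75}
    - {"slide":[0,0,0],"rot":[0,0,0],"grip":0.75}
    - {"slide":[0,0,0],"rot":[0,0,0],"grip":0.75}

```text
time: 42.2
ee_pos: [0.4542, -0.3533, 0.1367]
eef_rot: [-0.018, 1.0, 0.001, -0.0]
ft_force: [0.7, 0.1, 0.3]
width: 0.0653
grip_force: 0.0
```

```bash
python3 pr.py 0 .085;python3 -c "
from h import *
goto(.4553,-.3529,182)"
```

```text
t 42.25 ee [ 0.4545 -0.3527  0.1369] yaw 182.13 d [-0.0525  0.0888] dyaw -16.931214175887675 q [ 0.97  0.33 -0.46  1.68  0.15  1.17  2.07] F [-0.6  0.8 -0.7] w 0.0656
tcp [-0.09674451 -0.44766441]
0.0 -130:180 -128:180 -126:180 -124:180 -122:180 -120:180 -118:180 -116:180 -114:180 -112:180 -110:178 -108:164 -106:131 -104:116 -102:117 -100:117 -98:116 -96:116 -94:116 -92:116 -90:116 -88:116 -86:116 -84:116 -82:116 -80:116 -78:116 -76:116 -74:116 -72:117 -70:116 -68:116 -66:116 -64:115 -62:116 -60:116 -58:115 -56:115 -54:115 -52:116 -50:115 -48:115 -46:115 -44:115 -42:115 -40:114 -38:121 -36:143 -34:180 -32:189 -30:189 -28:189 -26:189 -24:188 -22:188 -20:188 -18:188 -16:188 -14:187 -12:187 -10:185 -8:172 -6:136 -4:71 -2:75 0:92 2:112 4:129
back -0.10649999999999998 shoulder -0.03549999999999992 ring -0.004999999999999893
0.085 -130:177 -128:176 -126:177 -124:176 -122:174 -120:152 -118:124 -116:115 -114:114 -112:114 -110:113 -108:113 -106:113 -104:113 -102:114 -100:113 -98:113 -96:113 -94:113 -92:113 -90:113 -88:113 -86:113 -84:113 -82:113 -80:113 -78:113 -76:113 -74:113 -72:113 -70:112 -68:113 -66:113 -64:113 -62:113 -60:112 -58:113 -56:113 -54:113 -52:112 -50:122 -48:155 -46:184 -44:185 -42:185 -40:185 -38:186 -36:186 -34:186 -32:186 -30:186 -28:186 -26:186 -24:186 -22:187 -20:187 -18:188 -16:188 -14:188 -12:184 -10:158 -8:99 -6:42 -4:50 -2:79 0:93 2:110 4:127
back -0.1195 shoulder -0.04799999999999993 ring -0.008499999999999897
t 42.25 ee [ 0.4545 -0.3527  0.1369] yaw 182.13 d [ 0.0008 -0.0002] dyaw -0.1312141758876635 q [ 0.97  0.33 -0.46  1.68  0.15  1.17  2.07] F [-0.6  0.8 -0.7] w 0.0656
```

Emit:
arm_command:
  steps:
    - {"slide":[0.0006,0,-0.05],"rot":[0,0,0],"grip":0.75}
    - {"slide":[0,0,-0.05],"rot":[0,0,0],"grip":0.75}
    - {"slide":[0,0,-0.032],"rot":[0,0,0],"grip":0.75}
    - {"slide":[0,0,0],"rot":[0,0,0],"grip":0.75}
    - {"slide":[0,0,0],"rot":[0,0,0],"grip":0}
    - {"slide":[0,0,0],"rot":[0,0,0],"grip":0}
    - {"slide":[0,0,0],"rot":[0,0,0],"grip":0}
    - {"slide":[0,0,0],"rot":[0,0,0],"grip":0}

```text
time: 43.25
ee_pos: [0.4548, -0.354, 0.0053]
eef_rot: [-0.018, 1.0, 0.0, -0.0]
ft_force: [-1.1, 0.7, 2.3]
width: 0.0357
grip_force: 50.0
```

```bash
python3 -c "
from h import *
goto(*pw(-.16,-.085),171.65)"
```

```text
t 43.25 ee [ 0.4548 -0.354   0.0053] yaw 182.06 d [-0.0102  0.3693] dyaw -10.405910655760891 q [ 0.93  0.48 -0.43  1.78  0.24  0.93  2.01] F [-1.1  0.7  2.3] w 0.0357
```

Emit:
arm_command:
  steps:
    - {"slide":[0,0,0.06],"rot":[0,0,0],"grip":0}
    - {"slide":[-0.0015,0.0528,0],"rot":[0,0,-1.5],"grip":0}
    - {"slide":[-0.0015,0.0528,0],"rot":[0,0,-1.5],"grip":0}
    - {"slide":[-0.0015,0.0528,0],"rot":[0,0,-1.5],"grip":0}
    - {"slide":[-0.0015,0.0528,0],"rot":[0,0,-1.5],"grip":0}
    - {"slide":[-0.0015,0.0528,0],"rot":[0,0,-1.5],"grip":0}
    - {"slide":[-0.0015,0.0528,0],"rot":[0,0,-1.5],"grip":0}
    - {"slide":[-0.0015,0.0528,0],"rot":[0,0,-1.4],"grip":0}

```text
time: 44.25
ee_pos: [0.4438, 0.0171, 0.0651]
eef_rot: [0.073, 0.997, 0.0, -0.0]
ft_force: [1.9, -0.0, -2.1]
width: 0.0355
grip_force: 50.0
```

Emit:
arm_command:
  steps:
    - {"slide":[0,0,-0.028],"rot":[0,0,0],"grip":0}
    - {"slide":[0,0,0],"rot":[0,0,0],"grip":0}
    - {"slide":[0,0,0],"rot":[0,0,0],"grip":0}
    - {"slide":[0,0,0],"rot":[0,0,0],"grip":0}
    - {"slide":[0,0,0],"rot":[0,0,0],"grip":0}
    - {"slide":[0,0,0],"rot":[0,0,0],"grip":0}
    - {"slide":[0,0,0],"rot":[0,0,0],"grip":0}
    - {"slide":[0,0,0],"rot":[0,0,0],"grip":0}

```text
time: 45.25
ee_pos: [0.4442, 0.0156, 0.037]
eef_rot: [0.073, 0.997, 0.0, -0.0]
ft_force: [0.2, -0.5, -2.3]
width: 0.0358
grip_force: 50.0
```

```bash
sed -i 's/> *.05)\*((xs-e\[0\])<.095/>.053)*((xs-e[0])<.07/' mk.py; python3 mk.py -.085 c; python3 -c "
from h import *
goto(*pw(-.16,-.085),171.65)"
```

```text
tcp plenum [-0.16037594 -0.08474388]
-0.006 30:78 33:67 36:71 39:90 42:87 45:99 48:138 51:171 54:174 57:149 60:33 63:54 66:127 69:169 72:173 75:173 78:174 81:174 84:173 87:172 90:173 93:173 96:173 99:173 102:172 105:173 108:172 111:173 114:174 117:172 120:172 123:171 126:172 129:167 132:157 135:152 138:163 141:178 144:178 147:179 150:178 153:173 156:140 159:127
mark centroid x-tcp 0.061331254804522894
0 30:73 33:66 36:81 39:114 42:114 45:116 48:115 51:115 54:112 57:85 60:47 63:55 66:129 69:191 72:190 75:189 78:190 81:190 84:191 87:191 90:190 93:188 96:189 99:191 102:191 105:189 108:188 111:189 114:189 117:190 120:190 123:190 126:189 129:179 132:165 135:158 138:168 141:179 144:179 147:179 150:178 153:175 156:150 159:120
mark centroid x-tcp 0.06039373643144995
0.006 30:67 33:62 36:78 39:102 42:110 45:110 48:109 51:110 54:107 57:85 60:28 63:41 66:119 69:168 72:168 75:168 78:168 81:168 84:168 87:169 90:169 93:168 96:168 99:169 102:170 105:170 108:169 111:169 114:170 117:169 120:169 123:170 126:169 129:163 132:156 135:145 138:112 141:151 144:178 147:178 150:179 153:176 156:155 159:121
mark centroid x-tcp 0.06045587405200302
t 45.3 ee [0.4442 0.0156 0.037 ] yaw 171.66 d [ 0.0003 -0.0003] dyaw -0.0071114821079447665 q [ 0.51  0.21 -0.69  2.09  0.17  0.9   1.15] F [-0.4 -1.1 -1.9] w 0.0356
```

Emit:
arm_command:
  steps:
    - {"slide":[0.0062,-0.001,0],"rot":[0,0,0],"grip":0}
    - {"slide":[0.0062,-0.0009,0],"rot":[0,0,0],"grip":0}
    - {"slide":[0.0062,-0.0009,0],"rot":[0,0,0],"grip":0}
    - {"slide":[0.0062,-0.0009,0],"rot":[0,0,0],"grip":0}
    - {"slide":[0.0062,-0.0009,0],"rot":[0,0,0],"grip":0}
    - {"slide":[0.0062,-0.0009,0],"rot":[0,0,0],"grip":0}
    - {"slide":[0.0062,-0.0009,0],"rot":[0,0,0],"grip":0}
    - {"slide":[0.0062,-0.0009,0],"rot":[0,0,0],"grip":0}

```text
time: 46.3
ee_pos: [0.4942, 0.008, 0.0371]
eef_rot: [0.073, 0.997, 0.0, -0.0]
ft_force: [-3.4, -1.7, 2.1]
width: 0.0358
grip_force: 50.0
```

```bash
python3 -c "
from h import *
goto(*pw(-.060,-.085),171.65);st=sensors.read_state();print(pl(st['ee_pos']),st['torque'])"
```

```text
t 46.3 ee [0.4942 0.008  0.0371] yaw 171.63 d [ 0.0493 -0.0072] dyaw 0.01866822924566236 q [ 0.48  0.32 -0.66  1.97  0.24  0.94  1.13] F [-3.4 -1.7  2.1] w 0.0358
[-0.10981459 -0.08506092] [-0.42551363  0.28371045 -0.24157976]
```

Emit:
arm_command:
  steps:
    - {"slide":[0.0062,-0.0009,0],"rot":[0,0,0],"grip":0}
    - {"slide":[0.0062,-0.0009,0],"rot":[0,0,0],"grip":0}
    - {"slide":[0.0062,-0.0009,0],"rot":[0,0,0],"grip":0}
    - {"slide":[0.0062,-0.0009,0],"rot":[0,0,0],"grip":0}
    - {"slide":[0.0062,-0.0009,0],"rot":[0,0,0],"grip":0}
    - {"slide":[0.0062,-0.0009,0],"rot":[0,0,0],"grip":0}
    - {"slide":[0.0061,-0.0009,0],"rot":[0,0,0],"grip":0}
    - {"slide":[0.006,-0.0009,0],"rot":[0,0,0],"grip":0}

```text
time: 47.3
ee_pos: [0.5435, 0.0011, 0.037]
eef_rot: [0.073, 0.997, 0.0, -0.0]
ft_force: [-4.6, -2.4, 4.1]
width: 0.0354
grip_force: 50.0
```

Emit:
arm_command:
  steps:
    - {"slide":[0,0,0],"rot":[0,0,0],"grip":0}
    - {"slide":[0,0,0],"rot":[0,0,0],"grip":0.3}
    - {"slide":[0,0,0],"rot":[0,0,0],"grip":0.6}
    - {"slide":[0,0,0],"rot":[0,0,0],"grip":0.6}
    - {"slide":[0,0,0],"rot":[0,0,0],"grip":0.6}
    - {"slide":[0,0,0.03],"rot":[0,0,0],"grip":0.6}
    - {"slide":[0,0,0.05],"rot":[0,0,0],"grip":0.75}
    - {"slide":[-0.05,0.02,0.02],"rot":[0,0,0],"grip":0.75}

```text
time: 48.3
ee_pos: [0.4957, 0.0211, 0.1398]
eef_rot: [0.074, 0.997, 0.001, 0.002]
ft_force: [-0.6, 1.6, 1.3]
width: 0.0625
grip_force: 0.0
```

Emit:
arm_command:
  steps:
    - {"slide":[-0.04,0.045,0],"rot":[0,0,0],"grip":0.75}
    - {"slide":[-0.04,0.045,0],"rot":[0,0,0],"grip":0.75}
    - {"slide":[0,0.06,0],"rot":[0,0,0],"grip":0.75}
    - {"slide":[0,0.06,0],"rot":[0,0,0],"grip":0.75}
    - {"slide":[0,0.03,0],"rot":[0,0,0],"grip":0.75}
    - {"slide":[0,0,0],"rot":[0,0,0],"grip":0.75}
    - {"slide":[0,0,0],"rot":[0,0,0],"grip":0.75}
    - {"slide":[0,0,0],"rot":[0,0,0],"grip":0.75}

```text
time: 49.3
ee_pos: [0.4135, 0.2598, 0.1369]
eef_rot: [0.074, 0.997, -0.0, -0.0]
ft_force: [1.2, -0.2, 1.0]
width: 0.0651
grip_force: 0.0
```

```bash
python3 pr.py -.085 0 .085; python3 -c "
from h import *
goto(*pw(-.0805,.085),171.65);p=shot('side')
cv2.imwrite('pics/s11.png',cv2.resize(p['pixels'][160:360,160:330,::-1],None,fx=3,fy=3,interpolation=2))"
```

```text
t 49.35 ee [0.4135 0.2599 0.137 ] yaw 171.55 d [-0.0115 -0.5238] dyaw -6.354750605666084 q [ 0.21  0.21 -0.94  1.88  0.18  1.14  0.63] F [0.2 0.3 0.9] w 0.0652
tcp [-0.226246    0.15250255]
-0.085 -130:178 -128:178 -126:178 -124:178 -122:178 -120:178 -118:178 -116:178 -114:177 -112:177 -110:178 -108:177 -106:177 -104:178 -102:178 -100:178 -98:171 -96:141 -94:109 -92:118 -90:120 -88:120 -86:120 -84:120 -82:120 -80:120 -78:121 -76:120 -74:120 -72:120 -70:120 -68:120 -66:120 -64:120 -62:120 -60:119 -58:120 -56:120 -54:120 -52:119 -50:119 -48:119 -46:119 -44:119 -42:119 -40:119 -38:119 -36:119 -34:119 -32:119 -30:119 -28:122 -26:136 -24:164 -22:179 -20:179 -18:180 -16:180 -14:180 -12:180 -10:179 -8:175 -6:164 -4:117 -2:71 0:89 2:105 4:120
back -0.09599999999999997 shoulder -0.02499999999999991 ring -0.003499999999999892
0.0 -130:175 -128:175 -126:175 -124:175 -122:175 -120:175 -118:175 -116:175 -114:175 -112:175 -110:173 -108:160 -106:128 -104:114 -102:113 -100:113 -98:113 -96:113 -94:113 -92:113 -90:113 -88:113 -86:114 -84:113 -82:113 -80:113 -78:113 -76:113 -74:113 -72:113 -70:112 -68:
[... 443 characters left out ...]
4:110 -112:110 -110:110 -108:110 -106:110 -104:110 -102:110 -100:110 -98:111 -96:110 -94:110 -92:110 -90:110 -88:110 -86:110 -84:110 -82:110 -80:110 -78:110 -76:110 -74:111 -72:110 -70:110 -68:109 -66:110 -64:110 -62:110 -60:110 -58:110 -56:109 -54:110 -52:110 -50:119 -48:151 -46:179 -44:179 -42:179 -40:180 -38:181 -36:181 -34:181 -32:182 -30:181 -28:180 -26:181 -24:181 -22:181 -20:182 -18:182 -16:183 -14:184 -12:179 -10:155 -8:95 -6:41 -4:48 -2:76 0:91 2:108 4:123
back -0.1195 shoulder -0.04799999999999993 ring -0.008499999999999897
t 49.35 ee [0.4135 0.2599 0.137 ] yaw 171.55 d [ 0.1344 -0.088 ] dyaw 0.09524939433393342 q [ 0.21  0.21 -0.94  1.88  0.18  1.14  0.63] F [0.2 0.3 0.9] w 0.0652
```

View pics/s11.png

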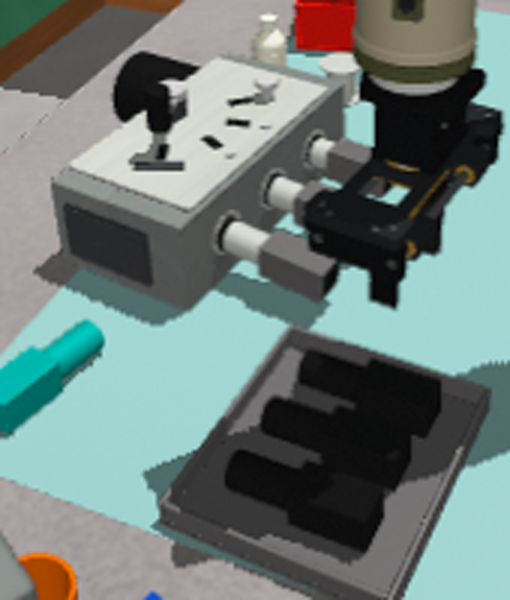

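Emit:
arm_command:
  steps:
    - {"slide":[0.033,-0.0219,0],"rot":[0,0,0],"grip":0.65}
    - {"slide":[0.033,-0.0219,0],"rot":[0,0,0],"grip":0.65}
    - {"slide":[0.033,-0.0219,0],"rot":[0,0,0],"grip":0.65}
    - {"slide":[0.033,-0.0219,0],"rot":[0,0,0],"grip":0.65}
    - {"slide":[0,0,0],"rot":[0,0,0],"grip":0.65}
    - {"slide":[0,0,0],"rot":[0,0,0],"grip":0.65}
    - {"slide":[0,0,-0.02],"rot":[0,0,0],"grip":0.65}
    - {"slide":[0,0,0],"rot":[0,0,0],"grip":0.65}

```text
time: 50.4
ee_pos: [0.5435, 0.1734, 0.1151]
eef_rot: [0.072, 0.997, -0.0, -0.002]
ft_force: [-0.0, 0.5, 0.3]
width: 0.0567
grip_force: 0.0
```

```bash
python3 -c "
from h import *
goto(*pw(-.083,.085),171.65)"
```

```text
t 50.4 ee [0.5435 0.1734 0.1151] yaw 171.72 d [ 0.0019 -0.0011] dyaw -0.06812740868869582 q [ 0.27  0.42 -0.81  1.7   0.32  1.17  0.8 ] F [-0.   0.5  0.3] w 0.0567
```

Emit:
arm_command:
  steps:
    - {"slide":[0.001,-0.0008,-0.03],"rot":[0,0,0],"grip":0.65}
    - {"slide":[0,0,-0.03],"rot":[0,0,0],"grip":0.65}
    - {"slide":[0,0,-0.018],"rot":[0,0,0],"grip":0.65}
    - {"slide":[0,0,0],"rot":[0,0,0],"grip":0.65}
    - {"slide":[0,0,0],"rot":[0,0,0],"grip":0}
    - {"slide":[0,0,0],"rot":[0,0,0],"grip":0}
    - {"slide":[0,0,0],"rot":[0,0,0],"grip":0}
    - {"slide":[0,0,0],"rot":[0,0,0],"grip":0}

```text
time: 51.4
ee_pos: [0.5465, 0.1727, 0.0395]
eef_rot: [0.073, 0.997, 0.0, 0.0]
ft_force: [-0.1, -0.3, 1.6]
width: 0.0357
grip_force: 49.9
```

```bash
python3 -c "
from h import *
goto(*pw(-.083,.085),171.65);print(pl(sensors.read_state()['ee_pos']),sensors.read_state()['grip_force'])"
```

```text
t 51.4 ee [0.5465 0.1727 0.0395] yaw 171.64 d [-0.0011 -0.0003] dyaw 0.005379696493832853 q [ 0.23  0.51 -0.76  1.76  0.4   1.03  0.75] F [-0.1 -0.3  1.6] w 0.0357
[-0.08195837  0.08546281] 49.89227592945099
```

Emit:
arm_command:
  steps:
    - {"slide":[0.0008,-0.0001,0],"rot":[0,0,0],"grip":0}
    - {"slide":[0.0008,-0.0001,0],"rot":[0,0,0],"grip":0}
    - {"slide":[0.0008,-0.0001,0],"rot":[0,0,0],"grip":0}
    - {"slide":[0.0008,-0.0001,0],"rot":[0,0,0],"grip":0}
    - {"slide":[0,0,0],"rot":[0,0,0],"grip":0}
    - {"slide":[0,0,0],"rot":[0,0,0],"grip":0}
    - {"slide":[0,0,0],"rot":[0,0,0],"grip":0}
    - {"slide":[0,0,0],"rot":[0,0,0],"grip":0}

```text
time: 52.4
ee_pos: [0.5467, 0.1728, 0.0389]
eef_rot: [0.072, 0.997, -0.0, -0.003]
ft_force: [-14.0, -1.4, 13.0]
width: 0.0355
grip_force: 50.0
```

```bash
python3 -c "
from h import *
goto(*pw(-.083,.085),171.65);print(pl(sensors.read_state()['ee_pos']),sensors.read_state()['grip_force'])"
```

```text
t 52.4 ee [0.5467 0.1728 0.0389] yaw 171.71 d [-0.0012 -0.0004] dyaw -0.0648156538030662 q [ 0.23  0.52 -0.76  1.75  0.4   1.04  0.75] F [-14.   -1.4  13. ] w 0.0355
[-0.08183589  0.08561824] 49.97355937957764
```

Emit:
arm_command:
  steps:
    - {"slide":[0,0,0.001],"rot":[0.09,0.6,0],"grip":0}
    - {"slide":[0,0,0.001],"rot":[0.09,0.6,0],"grip":0}
    - {"slide":[0,0,0.001],"rot":[0.09,0.6,0],"grip":0}
    - {"slide":[0,0,0.001],"rot":[0.09,0.6,0],"grip":0}
    - {"slide":[0,0,0.001],"rot":[0.09,0.6,0],"grip":0}
    - {"slide":[0,0,0],"rot":[0,0,0],"grip":0}
    - {"slide":[0,0,0],"rot":[0,0,0],"grip":0}
    - {"slide":[0,0,0],"rot":[0,0,0],"grip":0}

```text
time: 53.4
ee_pos: [0.5492, 0.1724, 0.0439]
eef_rot: [0.073, 0.997, 0.002, -0.027]
ft_force: [-4.1, 0.4, 2.5]
width: 0.0357
grip_force: 49.9
```

```bash
python3 -c "
from h import *
goto(*pw(-.0788,.085),171.65);st=sensors.read_state();print(pl(st['ee_pos']),st['grip_force'],st['eef_rot'],st['torque'])"
```

```text
t 53.4 ee [0.5492 0.1724 0.0439] yaw 171.67 d [ 0.0004 -0.0006] dyaw -0.017204813279988684 q [ 0.24  0.55 -0.76  1.7   0.38  1.1   0.78] F [-4.1  0.4  2.5] w 0.0357
[-0.0792944   0.08556712] 49.8962277173996 [ 0.07262731  0.99700061  0.0022816  -0.02664298] [-0.04188555  0.47032206 -0.04938388]
```

Emit:
arm_command:
  steps:
    - {"slide":[0.0006,0,0],"rot":[0,0,0],"grip":0}
    - {"slide":[0,0,0],"rot":[0,0,0],"grip":0}
    - {"slide":[0,0,0],"rot":[0,0,0],"grip":0.3}
    - {"slide":[0,0,0],"rot":[0,0,0],"grip":0.6}
    - {"slide":[0,0,0],"rot":[0,0,0],"grip":0.6}
    - {"slide":[0,0,0],"rot":[0,0,0],"grip":0.6}
    - {"slide":[0,0,0.03],"rot":[0,0,0],"grip":0.6}
    - {"slide":[0,0,0.06],"rot":[-0.45,-3,0],"grip":0.7}

```text
time: 54.4
ee_pos: [0.5495, 0.1713, 0.133]
eef_rot: [0.073, 0.997, 0.0, -0.002]
ft_force: [1.8, -0.5, 1.7]
width: 0.0563
grip_force: 0.0
```

Emit:
arm_command:
  steps:
    - {"slide":[-0.04,0.03,0.03],"rot":[0,0,0],"grip":0.75}
    - {"slide":[-0.04,0.03,0.03],"rot":[0,0,0],"grip":0.75}
    - {"slide":[-0.04,0.03,0.03],"rot":[0,0,0],"grip":0.75}
    - {"slide":[0,0,0],"rot":[0,0,0],"grip":0.75}
    - {"slide":[0,0,0],"rot":[0,0,0],"grip":0.75}
    - {"slide":[0,0,0],"rot":[0,0,0],"grip":0.75}
    - {"slide":[0,0,0],"rot":[0,0,0],"grip":0.75}
    - {"slide":[0,0,0],"rot":[0,0,0],"grip":0.75}

```text
time: 55.4
ee_pos: [0.4301, 0.262, 0.2236]
eef_rot: [0.073, 0.997, 0.0, -0.001]
ft_force: [0.2, -0.0, -0.9]
width: 0.0652
grip_force: 0.0
```

```bash
python3 pr.py -.085 0 .085|grep -v :; python3 -c "
from h import *
t=shot('top','t12.png')
l=[d for d in eyes.look_for('lever_knob',t)][:1];print(l)
goto(*knob(-1.05),111.5);print(pl(sensors.read_state()['ee_pos']),sensors.read_state()['eef_rot'])
f=t['pixels'].astype(int).sum(2)
# black disc knob top at z .178 near shut
c=proj(t,[*knob(-1.05),.178]);print('exp px',c)
u,v=map(int,np.round(c));w=f[v-12:v+13,u-12:u+13]<110;ys,xs=np.nonzero(w);k=at_z(t,u-12+xs.mean(),v-12+ys.mean(),.175);q=pl(k);print(k,w.sum(),'th',np.arctan2(-q[1],.125-q[0]),np.hypot(q[1],.125-q[0]))"
```

```text
t 55.45 ee [0.4301 0.2621 0.2238] yaw 171.63 d [-0.0281 -0.526 ] dyaw -6.4320552486687745 q [ 0.24  0.16 -0.95  1.73  0.13  1.32  0.69] F [ 0.8  0.7 -0.3] w 0.0655
tcp [-0.21016593  0.15708749]
back -0.09599999999999997 shoulder -0.02499999999999991 ring -0.003499999999999892
back -0.10649999999999998 shoulder -0.03549999999999992 ring -0.004999999999999893
back -0.11649999999999999 shoulder -0.04449999999999993 ring -0.004999999999999893
[{'bbox': [195.5, 119.0, 240.4, 146.5], 'conf': 0.57}]
t 55.55 ee [0.43   0.2623 0.2239] yaw 171.65 d [ 0.2814 -0.1345] dyaw -60.15022177388005 q [ 0.24  0.16 -0.95  1.73  0.13  1.32  0.69] F [ 1.  -0.4  1. ] w 0.0655
[-0.2102663   0.15721807] [ 7.28010895e-02  9.97346343e-01  3.68968317e-04 -3.69400758e-04]
exp px [199.52597836 135.96465859]
[0.70586218 0.1256049  0.175     ] 78 th -0.9705247799073434 0.0751920112567301
```

```bash
python3 -c "
from h import *
t=shot('top')
def Q(u,v,z): return pl(at_z(t,155+(u+.5)/5-.5,95+(v+.5)/5-.5,z))
for n,u,v,z in(('shut',244,236,.104),('n1',315,313,.104),('n3',490,295,.104),('pin',530,338,.126),('bar',191,255,.106),('knob0',391,317,.178),('hub',383,163,.14)):
  q=Q(u,v,z);print(n,q,'th',np.arctan2(-q[1],.125-q[0]),np.hypot(q[1],.125-q[0]))
f=t['pixels'][100:180,175:290,::-1];cv2.imwrite('pics/t13.png',cv2.resize(f,None,fx=6.5,fy=6.5,interpolation=2))
for th in(-1.05,-.95,.85): print(th,(proj(t,[*knob(th),.178])-[175,100]+.5)*6.5)"
```

```text
shut [0.08669095 0.06533719] th -1.0404901507349664 0.07573989850261191
n1 [0.05456574 0.02574924] th -0.3504851613959745 0.07499339140357514
n3 [ 0.07515865 -0.05624846] th 0.8457181504238516 0.07515350524016992
pin [ 0.05472879 -0.07849185] th 0.8406019459814819 0.10535185897472492
bar [0.07368993 0.08899582] th -1.0478018757690097 0.10272769295578098
knob0 [ 0.04900259 -0.01633031] th 0.21166126017499867 0.07773213384308417
hub [0.12456199 0.00093557] th -1.1329275870374356 0.001033024121313982
-1.05 [162.66885934 237.02028085]
-0.95 [171.41552753 256.53007395]
0.85 [505.3743508  320.98641713]
```

View pics/t13.png

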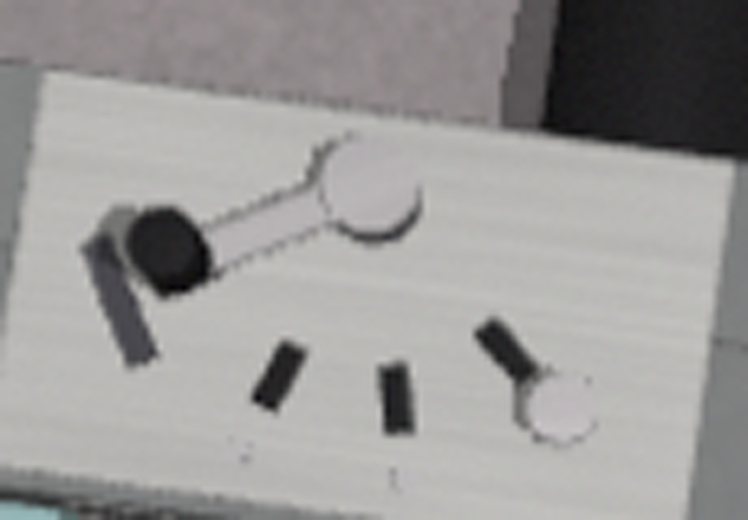

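The lever arm points along about -1.05, so it is shut. The tubes' shoulders read -44.5, -35.5 and -25.0 mm, against -45, -35 and -25 wanted. Now the lever goes to notch3.

Emit:
arm_command:
  steps:
    - {"slide":[0.0349,-0.0166,0],"rot":[0,0,-7.5],"grip":0.75}
    - {"slide":[0.0349,-0.0166,0],"rot":[0,0,-7.5],"grip":0.75}
    - {"slide":[0.0349,-0.0166,0],"rot":[0,0,-7.5],"grip":0.75}
    - {"slide":[0.0349,-0.0166,0],"rot":[0,0,-7.5],"grip":0.75}
    - {"slide":[0.0349,-0.0166,0],"rot":[0,0,-7.5],"grip":0.75}
    - {"slide":[0.0349,-0.0166,0],"rot":[0,0,-7.5],"grip":0.75}
    - {"slide":[0.0349,-0.0166,0],"rot":[0,0,-7.5],"grip":0.75}
    - {"slide":[0.0349,-0.0166,0],"rot":[0,0,-7.5],"grip":0.75}

```text
time: 56.6
ee_pos: [0.7103, 0.1288, 0.2237]
eef_rot: [0.564, 0.826, 0.0, -0.0]
ft_force: [0.5, 0.9, 0.8]
width: 0.0654
grip_force: 0.0
```

Emit:
arm_command:
  steps:
    - {"slide":[0,0,0],"rot":[0,0,0],"grip":0.75}
    - {"slide":[0,0,0],"rot":[0,0,0],"grip":0.75}
    - {"slide":[0,0,0],"rot":[0,0,0],"grip":0.75}
    - {"slide":[0,0,0],"rot":[0,0,0],"grip":0.75}
    - {"slide":[0,0,0],"rot":[0,0,0],"grip":0.75}
    - {"slide":[0,0,0],"rot":[0,0,0],"grip":0.75}
    - {"slide":[0,0,0],"rot":[0,0,0],"grip":0.75}
    - {"slide":[0,0,0],"rot":[0,0,0],"grip":0.75}
  newtons: 25

```text
time: 57.6
ee_pos: [0.7091, 0.1295, 0.224]
eef_rot: [0.562, 0.827, 0.0, -0.0]
ft_force: [-0.3, -0.1, 0.2]
width: 0.0656
grip_force: 0.0
```

```bash
python3 -c "
from h import *
goto(.7095,.1285,111.8)"
```

```text
t 57.6 ee [0.7091 0.1295 0.224 ] yaw 111.66 d [ 0.0004 -0.001 ] dyaw 0.14491538895674694 q [ 0.11  0.62 -0.6   1.13  0.33  1.49 -0.05] F [-0.3 -0.1  0.2] w 0.0656
```

Emit:
arm_command:
  steps:
    - {"slide":[0.0005,-0.001,-0.04],"rot":[0,0,0],"grip":0.75}
    - {"slide":[0,0,-0.03],"rot":[0,0,0],"grip":0.75}
    - {"slide":[0,0,-0.014],"rot":[0,0,0],"grip":0}
    - {"slide":[0,0,0],"rot":[0,0,0],"grip":0}
    - {"slide":[0,0,0],"rot":[0,0,0],"grip":0}
    - {"slide":[0,0,0],"rot":[0,0,0],"grip":0}
    - {"slide":[0,0,0],"rot":[0,0,0],"grip":0}
    - {"slide":[0,0,0],"rot":[0,0,0],"grip":0}

```text
time: 58.6
ee_pos: [0.7099, 0.1287, 0.1409]
eef_rot: [0.562, 0.827, 0.001, 0.0]
ft_force: [-1.7, 0.1, 4.4]
width: 0.0253
grip_force: 25.0
```

```bash
sed -i 's/,9)/,17)/' lv.py; python3 lv.py 0.85
```

```text
t 58.6 ee [0.7099 0.1287 0.1409] yaw 111.65 d [-0.0282 -0.1192] dyaw None q [ 0.12  0.66 -0.59  1.24  0.36  1.34 -0.07] F [-1.7  0.1  4.4] w 0.0253
[0.08611231 0.06572505] -1.036522628150453 0.07636776204019431 24.987910953350365
[[-0.0074 -0.0051]
 [-0.0075 -0.0047]
 [-0.0069 -0.0056]
 [-0.0061 -0.0063]
 [-0.0054 -0.007 ]
 [-0.0045 -0.0076]
 [-0.0036 -0.0081]
 [-0.0026 -0.0084]
 [-0.0016 -0.0087]
 [-0.0005 -0.0088]
 [ 0.0005 -0.0088]
 [ 0.0015 -0.0087]
 [ 0.0025 -0.0085]
 [ 0.0035 -0.0081]
 [ 0.0044 -0.0076]
 [ 0.0053 -0.0071]] 6.755611534309305
```

Emit:
arm_command:
  steps:
    - {"slide":[-0.0078,-0.0041,0],"rot":[0,0,6.75],"grip":0}
    - {"slide":[-0.0075,-0.0049,0],"rot":[0,0,6.75],"grip":0}
    - {"slide":[-0.007,-0.0057,0],"rot":[0,0,6.75],"grip":0}
    - {"slide":[-0.0062,-0.0064,0],"rot":[0,0,6.75],"grip":0}
    - {"slide":[-0.0054,-0.0071,0],"rot":[0,0,6.75],"grip":0}
    - {"slide":[-0.0046,-0.0077,0],"rot":[0,0,6.75],"grip":0}
    - {"slide":[-0.0036,-0.0082,0],"rot":[0,0,6.75],"grip":0}
    - {"slide":[-0.0026,-0.0085,0],"rot":[0,0,6.75],"grip":0}

```text
time: 59.6
ee_pos: [0.6644, 0.0769, 0.1409]
eef_rot: [0.122, 0.992, 0.001, -0.0]
ft_force: [-3.3, 2.6, 6.2]
width: 0.0254
grip_force: 25.0
```

```bash
sed -i 's/,17)/,9)/' lv.py; python3 lv.py 0.85
```

```text
t 59.6 ee [0.6644 0.0769 0.1409] yaw 165.93 d [ 0.0174 -0.0674] dyaw None q [ 0.35  0.6  -0.78  1.4   0.42  1.31  0.88] F [-3.3  2.6  6.2] w 0.0254
[0.04853014 0.00783959] -0.10216174785457408 0.07687065918600937 24.99329023528844
[[ 0.0001 -0.0092]
 [-0.0006 -0.0089]
 [ 0.0004 -0.0089]
 [ 0.0015 -0.0088]
 [ 0.0025 -0.0086]
 [ 0.0035 -0.0082]
 [ 0.0045 -0.0077]
 [ 0.0054 -0.0071]] 6.819356195733345
```

Emit:
arm_command:
  steps:
    - {"slide":[-0.0012,-0.0089,0],"rot":[0,0,6.75],"grip":0}
    - {"slide":[-0.0004,-0.009,0],"rot":[0,0,6.75],"grip":0}
    - {"slide":[0.0006,-0.009,0],"rot":[0,0,6.75],"grip":0}
    - {"slide":[0.0017,-0.0089,0],"rot":[0,0,6.75],"grip":0}
    - {"slide":[0.0027,-0.0086,0],"rot":[0,0,6.75],"grip":0}
    - {"slide":[0.0037,-0.0083,0],"rot":[0,0,6.75],"grip":0}
    - {"slide":[0.0047,-0.0077,0],"rot":[0,0,6.75],"grip":0}
    - {"slide":[0.0056,-0.0072,0],"rot":[0,0,6.75],"grip":0}

```text
time: 60.6
ee_pos: [0.6806, 0.0081, 0.1408]
eef_rot: [-0.341, 0.94, 0.0, -0.002]
ft_force: [-13.6, -0.8, 11.6]
width: 0.0253
grip_force: 25.0
```

Emit:
arm_command:
  steps:
    - {"slide":[0,0,0],"rot":[0,0,0],"grip":0}
    - {"slide":[0,0,0],"rot":[0,0,0],"grip":0}
    - {"slide":[0,0,0],"rot":[0,0,0],"grip":0}
    - {"slide":[0,0,0],"rot":[0,0,0],"grip":0}
    - {"slide":[0,0,0],"rot":[0,0,0],"grip":0}
    - {"slide":[0,0,0],"rot":[0,0,0],"grip":0}
    - {"slide":[0,0,0],"rot":[0,0,0],"grip":0}
    - {"slide":[0,0,0],"rot":[0,0,0],"grip":0}

```text
time: 61.6
ee_pos: [0.6814, 0.0072, 0.1408]
eef_rot: [-0.339, 0.941, -0.001, -0.002]
ft_force: [-8.6, -4.4, 10.4]
width: 0.0253
grip_force: 25.0
```

```bash
python3 lv.py 0.85
```

```text
t 61.6 ee [0.6814 0.0072 0.1408] yaw 219.63 d [0.0003 0.0023] dyaw None q [ 0.52  0.69 -0.93  1.35  0.55  1.37  1.86] F [-8.6 -4.4 10.4] w 0.0253
[ 0.07556595 -0.05868782] 0.8707766160603025 0.07673321382737568 25.000419756397605
[[ 0.0012  0.0013]
 [-0.0001  0.0001]
 [-0.0001  0.0001]
 [-0.0001  0.0001]
 [-0.0001  0.0001]
 [-0.0001  0.0001]
 [-0.0001  0.0001]
 [-0.0001  0.0001]] -0.148801551602385
```

Emit:
arm_command:
  steps:
    - {"slide":[-0.0005,0.0007,0],"rot":[0,0,0],"grip":0}
    - {"slide":[0,0,0],"rot":[0,0,0],"grip":0}
    - {"slide":[0,0,0],"rot":[0,0,0],"grip":0}
    - {"slide":[0,0,0],"rot":[0,0,0],"grip":0.5}
    - {"slide":[0,0,0],"rot":[0,0,0],"grip":0.7}
    - {"slide":[0,0,0],"rot":[0,0,0],"grip":0.75}
    - {"slide":[0,0,0.03],"rot":[0,0,0],"grip":0.75}
    - {"slide":[0,0,0.05],"rot":[0,0,0],"grip":0.75}

```text
time: 62.6
ee_pos: [0.681, 0.0087, 0.2191]
eef_rot: [-0.339, 0.941, 0.001, -0.002]
ft_force: [1.1, 0.1, -0.5]
width: 0.0633
grip_force: 0.0
```

Emit:
arm_command:
  steps:
    - {"slide":[-0.06,0,0.01],"rot":[0,0,0],"grip":0.75}
    - {"slide":[-0.06,0,0],"rot":[0,0,0],"grip":0.75}
    - {"slide":[-0.06,0,0],"rot":[0,0,0],"grip":0.75}
    - {"slide":[-0.04,-0.04,0],"rot":[0,0,0],"grip":0.75}
    - {"slide":[-0.02,-0.05,0],"rot":[0,0,-10],"grip":0.75}
    - {"slide":[0,-0.05,0],"rot":[0,0,-10],"grip":0.75}
    - {"slide":[0,0,0],"rot":[0,0,0],"grip":0.75}
    - {"slide":[0,0,0],"rot":[0,0,0],"grip":0.75}

```text
time: 63.6
ee_pos: [0.4436, -0.1287, 0.2303]
eef_rot: [-0.172, 0.985, 0.001, -0.0]
ft_force: [-0.6, 1.2, -0.1]
width: 0.065
grip_force: 0.0
```

```bash
python3 pr.py -.085 0 .085|grep -v :; python3 -c "
from h import *
t=shot('top')
for th in(.75,.85,.95): print(th,(proj(t,[*knob(th),.178])-[75,90]+.5)*2.5)
f=t['pixels'][90:300,75:390,::-1];cv2.imwrite('pics/t14.png',cv2.resize(f,None,fx=2.5,fy=2.5,interpolation=2)[:525,:787])
c=proj(t,[*knob(.85),.17]);u,v=map(int,np.round(c));g=t['pixels'].astype(int).sum(2)[v-10:v+11,u-10:u+11]<110;ys,xs=np.nonzero(g);
for z in(.178,.165):
  k=at_z(t,u-10+xs.mean(),v-10+ys.mean(),z);q=pl(k);print(g.sum(),'th',np.arctan2(-q[1],.125-q[0]),np.hypot(q[1],.125-q[0]))"
```

```text
t 63.65 ee [ 0.4437 -0.1281  0.2303] yaw 199.84 d [-0.0417 -0.1358] dyaw -34.63683617235512 q [ 1.28  0.03 -1.08  1.81  0.02  1.32  2.1 ] F [-0.1  0.2  0.2] w 0.0654
tcp [-0.13998126 -0.22708151]
back None shoulder None ring -0.003499999999999892
back None shoulder None ring -0.004999999999999893
back -0.11599999999999999 shoulder -0.04499999999999993 ring -0.004499999999999893
0.75 [437.72247351 153.53314485]
0.85 [444.37475031 148.45631428]
0.95 [450.47951935 142.75249623]
33 th 0.7798890835100509 0.07975014834164798
33 th 0.7920159547130237 0.07814832090842828
```

View pics/t14.png

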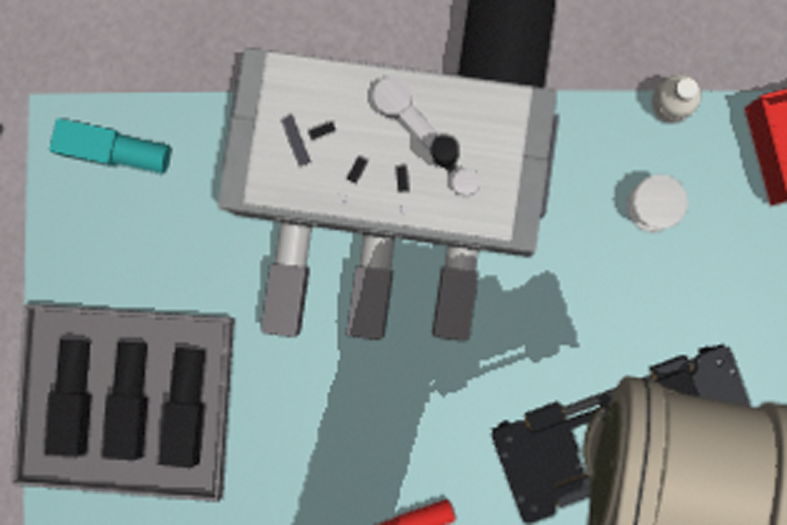

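The knob is at (445,150), where 0.85 rad predicts (444,148), right beside the pin at (464,181). All three tubes are in, the three plugs are in the tray, and the bottle and reel are standing. Handing in.

```bash
python3 -c "
from bench import order
print(order.close_job())"
```

```text
the job is handed in; nothing more can be done
None
```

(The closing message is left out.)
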